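# Mount the tube carousel in the rotator

## Robot

A 6-joint arm with a two-finger parallel gripper is mounted at the origin on the work surface. World frame = base frame: x ahead of the robot, y to its left, z up, the work surface at z = 0. Lengths are in mm, angles in degrees, forces in N, time in s.
With the tool pointing down it reaches from about 325 to 750 mm from the base axis. Payload 7.6 kg.
Tool frame: the origin (TCP) lies at the very end of the fingers, on their centre line; the grasp point (between the pads) lies behind it (env.grip_point_offset is the z of the grasp point in the tool frame, in mm); z points along the fingers, y is the direction in which the jaws open and shut (so a half turn about z gives the same grasp; the last joint's range is limited). The gripper opens to 85 mm and grips with 20 to 120 N. Pads are 22 mm wide; open, the fingers measure 114 mm over their backs; the gripper's body (76 mm by 85 mm) begins 54 mm behind the grasp point. The pads swing forward as they close: fully open they stand 13 mm farther back than shut.
Start: joints at [72.004, 2.991, 80.254, -0, 96.75, -4.028], TCP at [126.713, 509.499, 231.323] pointing down, gripper open.
Joint ranges: [-166.34, 166.34], [-52.06, 124.39], [6.96, 135.62], [-60.46, 240.46], [14.63, 156.25], [-167.68, 167.68]. Speed limits (degrees/s): [147.25, 147.25, 172.46, 180, 180, 180].

## Interface

Orientations are given as [roll, pitch, yaw] about the fixed x, y, z axes, in that order (R = Rz(yaw) Ry(pitch) Rx(roll)).
In Python, from workcell import get_state, optics, ticket, env gives the robot as it stands.
- The arm moves only by the shell command python3 -m crank 'ROWS'. ROWS is JSON, a list of rows, each an object with "offset": the shift along the tool's x, y, z in mm, a list of three; "delta_rot": the turn, a rotation vector about the tool's x, y, z in rad, a list of three; "gripper": the opening, from 0 (shut) to 1 (fully open). In form: [{"offset": [tx, ty, tz], "delta_rot": [rx, ry, rz], "gripper": gripper}, ...]. A call has 1 to 8 rows; each row shifts and turns the commanded pose from where the row before left it, along the tool's axes as they then stand; what a row does not reach is not made up. A row lasts 1/12 s, in which the tool goes at most 41.7 mm and 7.16 degrees, less where a joint would pass 70% of its speed; a pose out of reach is approached as far as the arm can. A call with a gripper value outside its range is refused whole. The fingers move at their own pace and stop on an object; the grip force is fixed at half the most. Time passes only in rows, so rows that do not move let the fingers close. It gives the time, the measured TCP pose, the force and the opening at its end, in the units of the state.
- get_state(): the state, without advancing time (a new reading comes with each control period).
- optics.snapshot(name): name is "side" or "top" or "wrist"; returns the picture (420x560x3 uint8, blue, green, red); there is no depth.
- optics.camera_params(name): a dict with "intrinsics" (3x3 intrinsics, pixels), "dist_coeffs" ([k1, k2, p1, p2, k3] as OpenCV has them; the pictures are not rectified), "T" (4x4, takes a point from camera to world coordinates). Camera axes: x right, y down, z forward; pixel columns grow to the right and rows downward; lengths in mm; the calibration is good to about 2 mm. A picture is of the moment at which its call begins: read the wrist's pose just before it. camera_params takes no time and is no camera call; for the wrist camera it gives the pose at the moment of the call.
- ticket.hand_in(): hands the job in, once; it reports no verdict.
The state is a dict: "clock": time; "q": joint angles; "dq": joint speeds; "tau": joint torques, N m; "position": TCP position; "tcp_rot": TCP orientation; "ft_force": force on the tool from outside, world axes, zero at the start; "moment": the same for the moment, N m; "width": opening from 0.0 (shut) to 1.0 (fully open).
Only numpy, scipy, OpenCV 4.12 (cv2) and the standard library are available. Lean on these libraries where they do the work, as an engineer would, in place of code of your own. Each camera call takes 0.05 s, during which the arm holds its last target.

## Task

Mount the loaded tube carousel in the tube rotator: lift it off its loading stand and lower it gently into both bearing slots together, geared end at the drive housing, until both axle ends rest on the bottom of their slots, without letting it drop. Then fold both red-tabbed keepers down fully over the slots, and last set the speed dial so that the white pointer on its rim stands at the green mark on the scale. Leave the bottle, the jar and the tube rack as they are.

Things in the scene. Friction and masses are not known exactly. Their poses are not given: they have to be found in the camera images.
- carousel: Tube carousel, 0.45 kg, 245 mm long: 10 mm steel axle, two blue 88 mm discs of capped tubes (inner faces 62 mm from the middle, caps from 57 mm, hubs from 50 mm) and between them a bare round black grip sleeve, 24 mm diameter, 64 mm long. Origin: mid-sleeve on the axle's centre line, near the centre of mass. Its y axis is the axle, geared end at -y; it may spin about y, so x and z say nothing.
- journal_gear (a point): Centre of the axle's 10 mm bearing journal at the geared end, 108 mm from the carousel's origin. Outside it is a yellow gear, 39 mm over the teeth, inner face 117 mm from the origin, which runs outside the bearing plate; inside it a 22 mm steel collar, outer face 99 mm from the origin, which runs inside the plate.
- journal_plain (a point): Centre of the axle's 10 mm bearing journal at the plain end, 108 mm from the carousel's origin. Inside it is a 22 mm steel collar like the other, outside only 11 mm of bare axle.
- stand: Loading stand, fixed: aluminium base plate 100 x 236 mm with two upright plates with V notches (216 mm apart, along its y axis) in which the carousel's journals rest, axle 70 mm above the bench, V tops at 84 mm. Origin: centre of its underside. The carousel lifts straight up out of it.
- rotator: White tube rotator, fixed, 376 mm long, 150 mm deep, its back to the robot. Origin on the bench midway between its two upright aluminium bearing plates; y along the axle line, z up, x to its front, away from the robot. The drive housing (130 x 110 mm, from 137 to 247 mm at -y, top at 90 mm) carries the speed dial. Between the plates only the 16 mm base plate lies below.
- seat_drive (a point): Where the geared journal's centre lies when seated, 108 mm to -y, 95 mm high; axes as the rotator's. Each bearing plate is 10 mm thick, 64 mm wide, top at 116 mm. Its slot, open at the top at the rotator's x = 0, narrows from about 30 mm to 13 mm wide at 103 mm height, then goes straight down to a flat bottom at 90 mm. The seated axle has 4 mm end play either way.
- seat_idler (a point): Where the plain journal's centre lies when seated: the same slot in the other bearing plate, 108 mm to +y, 95 mm high. Axes as the rotator's.
- keeper_drive (a joint): Angle (rad) of the drive-side keeper: dark steel bar, 9 mm wide, 62 mm from pivot to red tab, pivoted about the axle's direction 24 mm to the robot's side of the slot's middle, 116 mm high. 0 = closed, level over the slot (a stop), a white tongue just over the axle; pi/2 = upright; found at about 2, leaning towards the robot. Stays where left; about 1 N at the tab moves it: push over, press down.
- keeper_idler (a joint): The same for the keeper of the other (idler) slot.
- drive_tab (a point): Centre of the red thumb tab at the free end of the drive-side keeper: a 12 mm diameter cylinder, 22 mm long, along the axle's direction. Closed, it lies 38 mm beyond the slot's middle (away from the robot), 121 mm high.
- idler_tab (a point): The same for the keeper of the other (idler) slot.
- dial (a joint): Angle (rad) of the speed dial on the drive housing, vertical axis. 0 = lowest speed; grows clockwise seen from above, to 2.3; at the green mark it reads 1.15. Light friction (0.06 N m), stays where left. Black skirt, 62 mm diameter, with a white pointer line on its rim, facing away from the robot, over a fixed white scale collar (72 mm) with black ticks and one wider green mark.
- dial_grip (a point): On the dial's axis, 122 mm above the bench, at mid-height to grip: round fluted black knob, 36 mm diameter, from 108 mm (top of the skirt) to 131 mm height.
- dial_pointer (a point): Tip of the white pointer on the dial's rim, 31 mm from the dial's axis; turns with it.
- green_mark (a point): Fixed point where the pointer's tip stands when it is at the green mark, 31 mm from the dial's axis.
- wash_bottle: White wash bottle with blue nozzle, 64 mm diameter, 178 mm tall, loose. Origin: centre of its underside. Leave alone.
- tube_rack: Low orange rack with small capped tubes, 80 x 160 x 39 mm, loose. Origin: centre of its underside. Leave alone.
- reagent_jar: Amber jar with blue lid, 66 mm diameter, 110 mm tall, loose. Origin: centre of its underside. Leave alone.

How it is judged:
By the outcome, as a careful person would: the job done as asked, in the order asked, and still so for the second after the job is handed in, with the robot touching nothing.
It also fails if it takes over 67 s, if anything falls off the work surface, if the arm or the gripper's body presses on something with over 40 N, if the wrist force passes 120 N, or if a joint passes its speed limit or range.

## Working session

There is one attempt and no reset: what is moved stays moved. The work goes in short steps, Python scripts to look and compute and a shell command to move; the robot and the scene stay as the last step left them, time stands still between calls to the robot, and variables do not carry over. Pictures are saved under pics/ and viewed, and the job is handed in when it is done.

```bash
ls; mkdir -p pics
python3 - <<'E'
from workcell import get_state, optics, ticket, env
import cv2, numpy as np
print(get_state()); print(env.grip_point_offset)
for n in ("side","top","wrist"):
    p=optics.camera_params(n); print(n,p["intrinsics"],p["dist_coeffs"],np.round(p["T"],3))
    cv2.imwrite(f"pics/{n}0.png",optics.snapshot(n))
E
```

```text
pics
{'clock': 0.0, 'q': array([ 7.20063952e+01,  3.02485467e+00,  8.03136241e+01, -2.67766516e-04,
        9.67496552e+01, -4.02662543e+00]), 'dq': array([-0.00710033, -0.02130671,  0.04381462, -0.03074772,  0.03210533,
       -0.0305398 ]), 'tau': array([ 1.37941493e-03, -3.81655955e+01, -3.60193241e+01,  8.52842413e-05,
        6.04991452e-03,  3.79602355e-06]), 'position': array([126.58852441, 509.19516751, 230.48869854]), 'tcp_rot': array([-1.79912065e+02, -5.92346200e-03,  1.66032985e+02]), 'ft_force': array([-0.15389559,  0.82196162,  0.41442637]), 'moment': array([ 0.00219482, -0.0174129 ,  0.01087027]), 'width': 0.9989367872095312}
-18.700000000000003
side [[545.58669185   0.         269.27877765]
 [  0.         545.58669185 214.38203457]
 [  0.           0.           1.        ]] [-0.05917381  0.          0.          0.          0.        ] [[-8.740000e-01 -3.680000e-01  3.180000e-01  1.013400e+01]
 [-4.870000e-01  6.620000e-01 -5.690000e-01  9.482510e+02]
 [-1.000000e-03 -6.520000e-01 -7.580000e-01  1.361967e+03]
 [ 0.000000e+00  0.000000e+00  0.000000e+00  1.000000e+00]]
top [[401.66184913   0.         277.94255471]
 [  0.         401.66184913 212.82063642]
 [  0.           0.           1.        ]] [-0.06073941  0.          0.          0.          0.        ] [[ 7.000000e-03 -9.920000e-01  1.230000e-01  4.240350e+02]
 [-1.000000e+00 -4.000000e-03  2.600000e-02 -6.803000e+00]
 [-2.500000e-02 -1.230000e-01 -9.920000e-01  1.126147e+03]
 [ 0.000000e+00  0.000000e+00  0.000000e+00  1.000000e+00]]
wrist [[312.41622539   0.         283.04162153]
 [  0.         312.41622539 209.2444365 ]
 [  0.           0.           1.        ]] [-0.05042088  0.          0.          0.          0.        ] [[ 2.42000e-01  9.25000e-01  2.93000e-01  5.09290e+01]
 [ 9.70000e-01 -2.30000e-01 -7.50000e-02  5.28608e+02]
 [-2.00000e-03  3.03000e-01 -9.53000e-01  3.74267e+02]
 [ 0.00000e+00  0.00000e+00  0.00000e+00  1.00000e+00]]
```

View pics/side0.png

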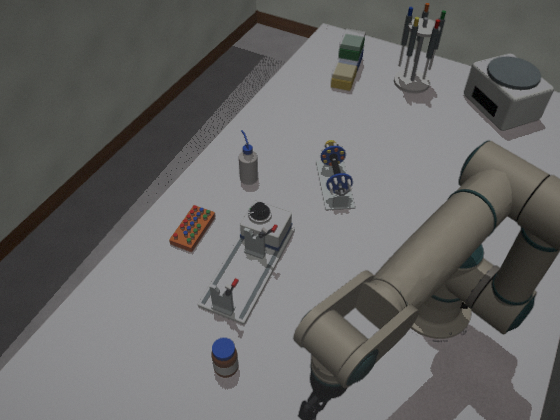

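View pics/top0.png

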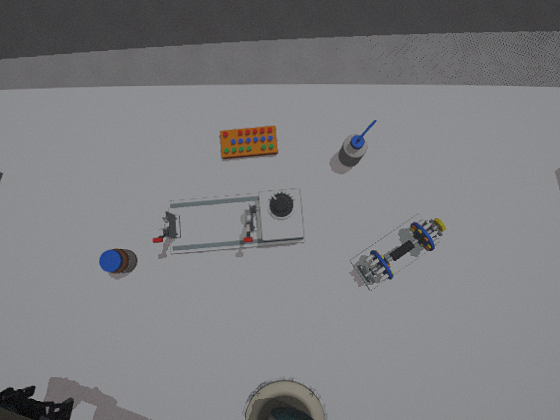

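View pics/wrist0.png

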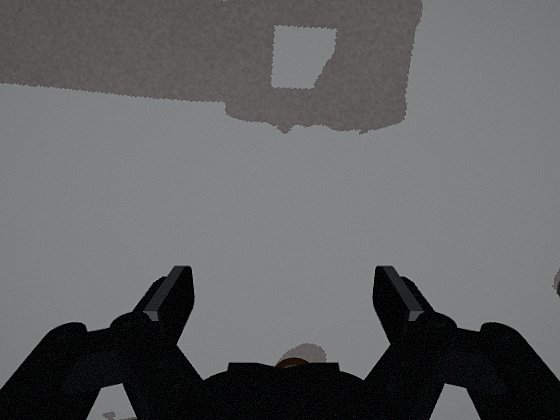

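Top: rotator at x 165–305 / y 190–255, carousel at (401,250), dial at (281,204). I'll zoom for pixel measurements.

Run:
```python
import cv2
a=cv2.imread("pics/top0.png")
cv2.imwrite("pics/t_rot.png",cv2.resize(a[180:265,145:315],None,fx=4.7,fy=4.7,interpolation=cv2.INTER_CUBIC))
cv2.imwrite("pics/t_car.png",cv2.resize(a[205:300,340:455],None,fx=6,fy=6,interpolation=cv2.INTER_CUBIC))
a=cv2.imread("pics/side0.png")
cv2.imwrite("pics/s_rot.png",cv2.resize(a[190:330,190:310],None,fx=4.2,fy=4.2,interpolation=cv2.INTER_CUBIC))
cv2.imwrite("pics/s_car.png",cv2.resize(a[130:220,300:370],None,fx=6,fy=6,interpolation=cv2.INTER_CUBIC))
```

```text
(no output)
```

View pics/t_rot.png

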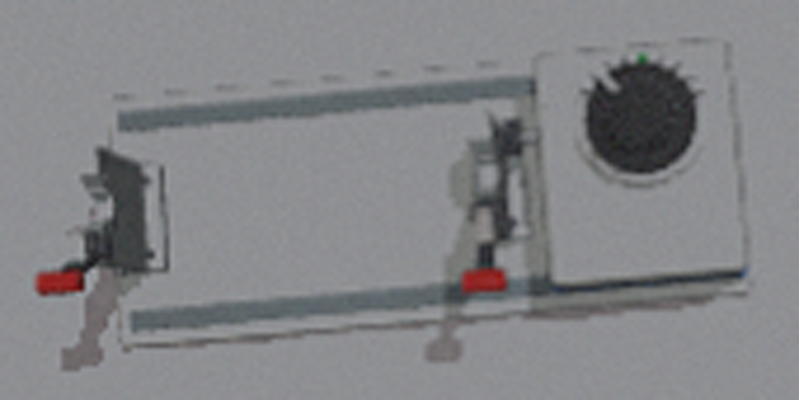

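View pics/t_car.png

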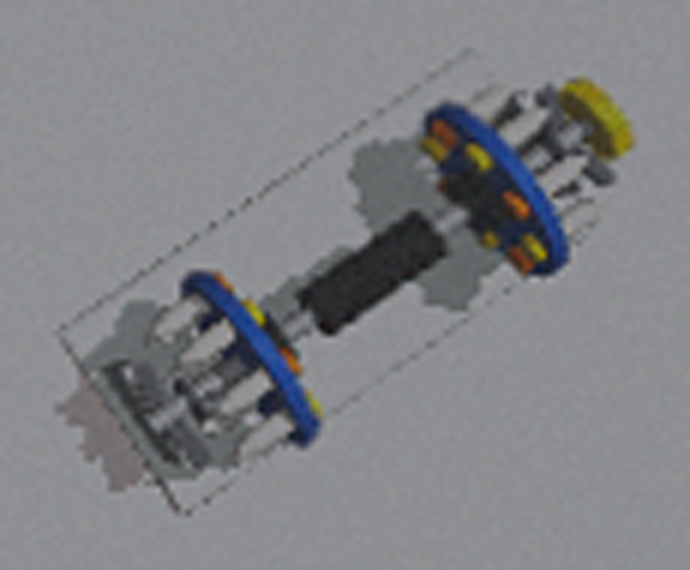

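View pics/s_rot.png

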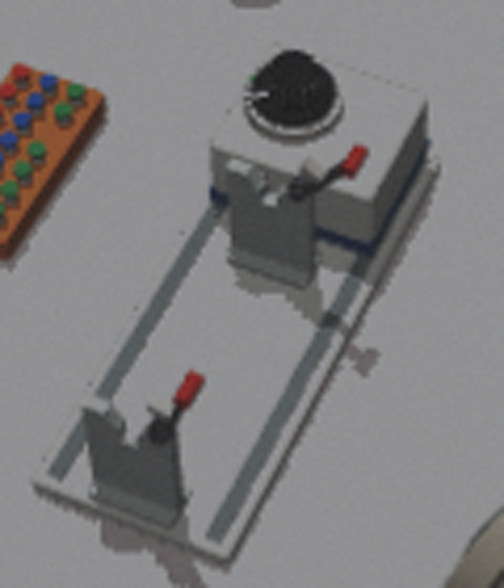

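View pics/s_car.png

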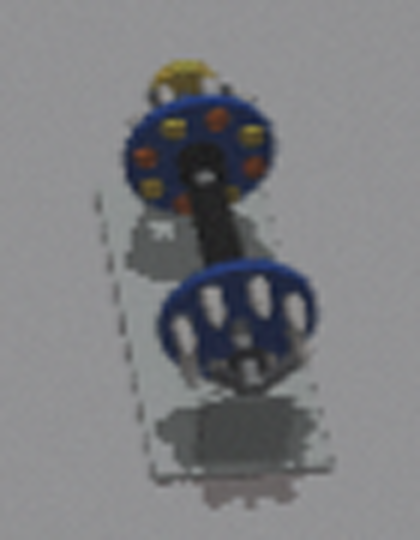

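```bash
cat > h.py <<'E'
import numpy as np, cv2
from scipy.spatial.transform import Rotation as R
from scipy.optimize import least_squares
from workcell import get_state, optics, ticket, env
def cam(n):
    p=optics.camera_params(n); return dict(K=np.array(p["intrinsics"]),d=np.array(p["dist_coeffs"]),T=np.array(p["T"]))
def proj(c,P):
    Ti=np.linalg.inv(c["T"]); P=np.atleast_2d(np.array(P,float))
    return cv2.projectPoints(P,cv2.Rodrigues(Ti[:3,:3])[0],Ti[:3,3],c["K"],c["d"])[0][:,0]
def ray(c,uv):
    u=cv2.undistortPoints(np.array([[uv]],float),c["K"],c["d"])[0,0]
    d=c["T"][:3,:3]@np.array([u[0],u[1],1]); return c["T"][:3,3],d/np.linalg.norm(d)
def atz(c,uv,z):
    o,d=ray(c,uv); return o+d*(z-o[2])/d[2]
def tri(pairs):
    A=np.zeros((3,3));b=np.zeros(3)
    for c,uv in pairs:
        o,d=ray(c,uv);M=np.eye(3)-np.outer(d,d);A+=M;b+=M@o
    P=np.linalg.solve(A,b); return P,[np.linalg.norm(np.cross(P-ray(c,uv)[0],ray(c,uv)[1])) for c,uv in pairs]
def pose():
    s=get_state(); return np.array(s["position"]),R.from_euler("xyz",s["tcp_rot"],degrees=True),s
def rotw(x,y,yaw,p):
    a=np.radians(yaw);p=np.atleast_2d(np.array(p,float))
    return np.c_[x+np.cos(a)*p[:,0]-np.sin(a)*p[:,1],y+np.sin(a)*p[:,0]+np.cos(a)*p[:,1],p[:,2]]
def goto(tgt,yaw):
    """tool down, tool x axis heading yaw; print offset (in current tool frame) and rotvec to be there"""
    p,r,s=pose(); rt=R.from_euler("xyz",[180,0,yaw],degrees=True)
    off=r.inv().apply(np.array(tgt)-p); dr=(r.inv()*rt).as_rotvec()
    print("offset",np.round(off,1),"len",round(float(np.linalg.norm(off)),1),"drot",np.round(dr,4),"q",np.round(s["q"],0),"t",s["clock"])
E
cat > m1.py <<'E'
from h import *
T=cam("top");S=cam("side")
t=lambda u,v:(145+u/4.7,180+v/4.7)
tc=lambda u,v:(340+u/6,205+v/6)
s=lambda u,v:(190+u/4.2,190+v/4.2)
sc=lambda u,v:(300+u/6,130+v/6)
print("sleeve",atz(T,tc(372,272),70)); a=atz(T,tc(318,316),70);b=atz(T,tc(428,230),70);print(a,b,np.linalg.norm(a-b))
g=atz(T,tc(592,120),70);p=atz(T,tc(165,418),70);print("gear",g,"plain",p, np.linalg.norm(g-p))
d=(p-g);print("yaw",np.degrees(np.arctan2(-d[0],d[1])))
print("tri sleeve",tri([(T,tc(372,272)),(S,sc(216,215))]))
for n,q,z in [("h1",(535,57),90),("h2",(728,42),90),("h3",(748,272),90),("h4",(553,290),90),("baseBL",(122,348),0),("baseTL",(113,97),0),("dial",(640,117),115),("tabI",(60,282),172),("tabD",(484,280),172)]:
    print(n,np.round(atz(T,t(*q),z),1))
print("tabI",tri([(T,t(60,282)),(S,s(189,389))]));print("tabD",tri([(T,t(484,280)),(S,s(355,161))]))
E
python3 m1.py
```

```text
sleeve [ 457.08910777 -304.75017338   70.        ]
[ 437.93423116 -280.64374838   70.        ] [ 475.45140931 -329.85475526   70.        ] 61.88102984092556
gear [ 523.95118922 -404.07111573   70.        ] plain [ 393.75871339 -213.21775355   70.        ] 231.03048850087964
yaw 34.300233398859554
tri sleeve (array([ 454.83027585, -299.29576388,   92.01611726]), [np.float64(1.7353861973181743), np.float64(1.735386197318211)])
h1 [606.8  70.6  90. ]
h2 [615.5 -36.9  90. ]
h3 [487.5 -47.9  90. ]
h4 [477.1  59.   90. ]
baseBL [445.1 323.8   0. ]
baseTL [597.6 335.3   0. ]
dial [569.6  11.4 115. ]
tabI [475.2 306.8 172. ]
tabD [477.7  88.9 172. ]
tabI (array([473.7108855 , 304.81338135, 176.32648694]), [np.float64(1.3679192385037235), np.float64(1.367919238503753)])
tabD (array([476.18636808,  88.70052034, 166.09988031]), [np.float64(2.0237646466577623), np.float64(2.02376464665781)])
```

```bash
cat >> h.py <<'E'
def plan(tgt,yaw,n=None,step=38.,turn=6.9):
    p,r,s=pose(); rt=R.from_euler("xyz",[180,0,yaw],degrees=True); tgt=np.array(tgt,float)
    rv=(r.inv()*rt).as_rotvec(); L=np.linalg.norm(tgt-p); A=np.degrees(np.linalg.norm(rv))
    n=n or max(1,int(np.ceil(max(L/step,A/turn))))
    print("from",np.round(p,1),np.round(s["tcp_rot"],1),"L",round(L,1),"A",round(A,1),"n",n,"q",np.round(s["q"],0),"t",round(s["clock"],2))
    dr=rv/n; print("drot/row",np.round(dr,4))
    for i in range(n):
        off=(r*R.from_rotvec(dr*i)).inv().apply((tgt-p)/n); print(i+1,np.round(off,1))
E
python3 -c "
from h import *
plan([531,165,260],94.7)"
```

```text
from [126.6 509.3 230.7] [-179.9   -0.   166. ] L 531.9 A 71.3 n 14 q [72.  3. 80.  0. 97. -4.] t 0.15
drot/row [-0.0001  0.      0.0889]
1 [-34.  -16.9  -2.1]
2 [-35.3 -13.8  -2.1]
3 [-36.4 -10.6  -2.1]
4 [-37.2  -7.3  -2.1]
5 [-37.7  -4.   -2.1]
6 [-37.9  -0.6  -2.1]
7 [-37.8   2.7  -2.1]
8 [-37.4   6.1  -2.1]
9 [-36.8   9.4  -2.1]
10 [-35.8  12.6  -2.1]
11 [-34.5  15.7  -2.1]
12 [-33.   18.7  -2.1]
13 [-31.2  21.6  -2.1]
14 [-29.1  24.3  -2.1]
```

```bash
python3 -m crank '[{"offset":[-34,-17,-2],"delta_rot":[0,0,0.089],"gripper":1},{"offset":[-35,-14,-2],"delta_rot":[0,0,0.089],"gripper":1},{"offset":[-36,-11,-2],"delta_rot":[0,0,0.089],"gripper":1},{"offset":[-37,-7,-2],"delta_rot":[0,0,0.089],"gripper":1},{"offset":[-38,-4,-2],"delta_rot":[0,0,0.089],"gripper":1},{"offset":[-38,-1,-2],"delta_rot":[0,0,0.089],"gripper":1},{"offset":[-38,3,-2],"delta_rot":[0,0,0.089],"gripper":1}]'
python3 -m crank '[{"offset":[-37,6,-2],"delta_rot":[0,0,0.089],"gripper":1},{"offset":[-37,9,-2],"delta_rot":[0,0,0.089],"gripper":1},{"offset":[-36,13,-2],"delta_rot":[0,0,0.089],"gripper":1},{"offset":[-35,16,-2],"delta_rot":[0,0,0.089],"gripper":1},{"offset":[-33,19,-2],"delta_rot":[0,0,0.089],"gripper":1},{"offset":[-31,22,-2],"delta_rot":[0,0,0.089],"gripper":1},{"offset":[-29,24,-2],"delta_rot":[0,0,0.089],"gripper":1},{"offset":[0,0,0],"delta_rot":[0,0,0],"gripper":1}]'
python3 -m crank '[{"offset":[0,0,0],"delta_rot":[0,0,0],"gripper":1}]'
cat > snap.py <<'E'
import sys; from h import *; import pickle
n,f=sys.argv[1:3]; c=cam(n); im=optics.snapshot(n); cv2.imwrite(f"pics/{f}.png",im); pickle.dump(c,open(f"pics/{f}.pkl","wb"))
if len(sys.argv)>3:
    x0,y0,x1,y1,k=map(float,sys.argv[3:8]); cv2.imwrite(f"pics/{f}z.png",cv2.resize(im[int(y0):int(y1),int(x0):int(x1)],None,fx=k,fy=k,interpolation=cv2.INTER_CUBIC))
E
python3 snap.py wrist w1
```

```text
clock: 0.73
position: [329.3, 335.4, 245.3]
tcp_rot: [-180.0, -0.0, 130.1]
ft_force: [-0.3, -0.3, -0.4]
width: 0.998
clock: 1.4
position: [534.3, 160.2, 258.1]
tcp_rot: [-180.0, 0.1, 94.1]
ft_force: [-0.4, 0.0, -0.1]
width: 1.001
clock: 1.48
position: [531.8, 163.3, 258.3]
tcp_rot: [-179.9, 0.0, 94.5]
ft_force: [-0.1, 0.7, 0.3]
width: 0.999
```

View pics/w1.png

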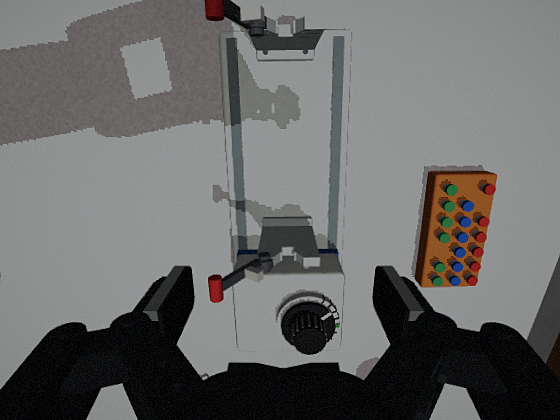

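Run:
```python
import cv2
a=cv2.imread("pics/w1.png")
cv2.imwrite("pics/w1a.png",cv2.resize(a[0:80,195:365],None,fx=4.7,fy=4.7,interpolation=cv2.INTER_CUBIC))
cv2.imwrite("pics/w1b.png",cv2.resize(a[205:365,195:365],None,fx=3.7,fy=3.7,interpolation=cv2.INTER_CUBIC))
```

```text
(no output)
```

View pics/w1a.png

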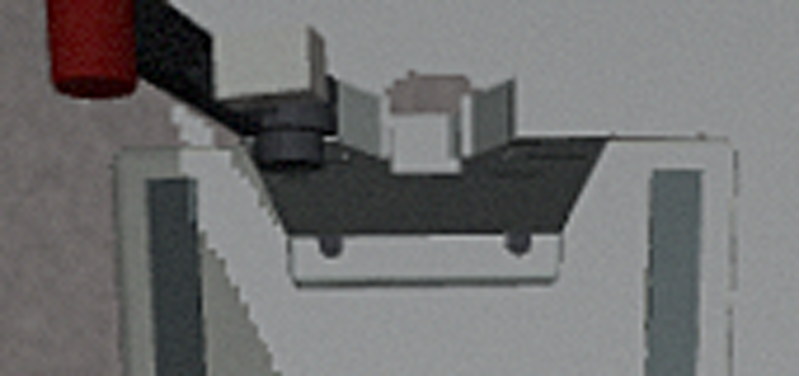

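View pics/w1b.png

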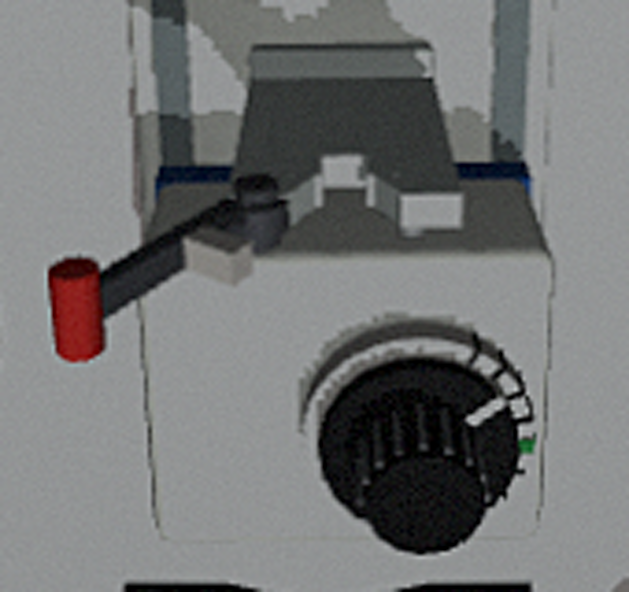

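```bash
cat > m2.py <<'E'
from h import *; import pickle
W=pickle.load(open("pics/w1.pkl","rb")); T=cam("top")
a=lambda u,v:(195+u/4.7,v/4.7); b=lambda u,v:(195+u/3.7,205+v/3.7); t=lambda u,v:(145+u/4.7,180+v/4.7)
obs=[(a(390,172),(-6.5,103,90)),(a(462,172),(6.5,103,90)),(b(322,155),(-6.5,-103,90)),(b(366,155),(6.5,-103,90))]
def f(p):
    return np.concatenate([proj(W,rotw(*p,q))[0]-uv for uv,q in obs])
r=least_squares(f,[531,202,4.7]); print(r.x,np.round(r.fun,1))
ht=[((535,57),(65,-137,90)),((728,42),(65,-247,90)),((748,272),(-65,-247,90)),((553,290),(-65,-137,90))]
def g(p):
    q=np.concatenate([proj(T,rotw(*p[:3],(m[0]+p[3],m[1],m[2])))[0]-t(*uv) for uv,m in ht]); return q
r2=least_squares(g,[531,202,4.7,0]); print("top",r2.x,np.round(r2.fun,1))
P=r.x
hb=[((147,255),(-65,-137,90)),((552,252),(65,-137,90)),((160,538),(-65,-247,90)),((540,540),(65,-247,90))]
for uv,m in hb: print(np.round(b(*uv)-proj(W,rotw(*P,m))[0],1))
def inv(w): 
    c=np.radians(P[2]);d=w[:2]-P[:2];return np.round([np.cos(c)*d[0]+np.sin(c)*d[1],-np.sin(c)*d[0]+np.cos(c)*d[1]],1)
for n,w in [("knobtopW",atz(W,b(425,500),131)),("skirt W",atz(W,b(421,455),108)),("greenW",atz(W,b(527,445),98)),("dialT",atz(T,t(640,117),118)),("greenT",atz(T,t(643,59),98)),("ptrW",atz(W,b(503,402),108)),("ptrWin",atz(W,b(470,422),108))]: print(n,np.round(w,1),inv(w))
print("tabD",tri([(W,b(76,310)),(T,t(484,280))])); print("tabI",tri([(W,a(92,45)),(T,t(60,282))]))
E
python3 m2.py
```

```text
[531.72742745 202.55293839   5.28218007] [ 0.5  0.4 -0.5  0.2 -0.  -0.4  0.  -0.5]
top [522.86136228 201.82897493   5.04103167   7.03645565] [-0.4  0.   0.4 -0.3  0.5  0.3 -0.5 -0. ]
[ 4.1 -0.8]
[-1.8 -0.2]
[ 1.4 -2.3]
[-0.4 -0.6]
knobtopW [571.3  11.8 131. ] [  21.9 -193.6]
skirt W [572.2   9.2 108. ] [  22.5 -196.2]
greenW [606.8   7.6  98. ] [  56.8 -201.1]
dialT [569.1  11.3 118. ] [  19.7 -193.9]
greenT [604.4  10.2  98. ] [  54.6 -198.2]
ptrW [594.8  30.3 108. ] [  46.9 -177.4]
ptrWin [585.7  22.4 108. ] [  37.2 -184.4]
tabD (array([478.06300027,  89.45394615, 166.28215468]), [np.float64(0.008846403038245696), np.float64(0.00884640303827643)])
tabI (array([475.51318293, 302.84188668, 176.22592539]), [np.float64(2.5013371242526694), np.float64(2.5013371242525837)])
```

```bash
python3 -c "
from h import *
plan([457,-305,220],125)"
```

```text
from [531.  164.3 258.6] [-179.9   -0.    94.6] L 476.7 A 30.4 n 13 q [ 13.   8.  72.   0. 100.   9.] t 1.53
drot/row [-0.0001 -0.     -0.0408]
1 [-35.5  -8.6   3. ]
2 [-35.1 -10.    3. ]
3 [-34.7 -11.4   3. ]
4 [-34.2 -12.9   3. ]
5 [-33.7 -14.2   3. ]
6 [-33.1 -15.6   3. ]
7 [-32.4 -16.9   3. ]
8 [-31.7 -18.2   3. ]
9 [-30.9 -19.5   3. ]
10 [-30.1 -20.8   3. ]
11 [-29.2 -22.    3. ]
12 [-28.3 -23.1   3. ]
13 [-27.3 -24.3   3. ]
```

```bash
python3 -m crank '[{"offset":[-35.5,-8.6,3],"delta_rot":[0,0,-0.041],"gripper":1},{"offset":[-35.1,-10,3],"delta_rot":[0,0,-0.041],"gripper":1},{"offset":[-34.7,-11.4,3],"delta_rot":[0,0,-0.041],"gripper":1},{"offset":[-34.2,-12.9,3],"delta_rot":[0,0,-0.041],"gripper":1},{"offset":[-33.7,-14.2,3],"delta_rot":[0,0,-0.041],"gripper":1},{"offset":[-33.1,-15.6,3],"delta_rot":[0,0,-0.041],"gripper":1},{"offset":[-32.4,-16.9,3],"delta_rot":[0,0,-0.041],"gripper":1}]' | tail -4
python3 -m crank '[{"offset":[-31.7,-18.2,3],"delta_rot":[0,0,-0.041],"gripper":1},{"offset":[-30.9,-19.5,3],"delta_rot":[0,0,-0.041],"gripper":1},{"offset":[-30.1,-20.8,3],"delta_rot":[0,0,-0.041],"gripper":1},{"offset":[-29.2,-22,3],"delta_rot":[0,0,-0.041],"gripper":1},{"offset":[-28.3,-23.1,3],"delta_rot":[0,0,-0.041],"gripper":1},{"offset":[-27.3,-24.3,3],"delta_rot":[0,0,-0.041],"gripper":1},{"offset":[0,0,0],"delta_rot":[0,0,0],"gripper":1},{"offset":[0,0,0],"delta_rot":[0,0,0],"gripper":1}]'
python3 snap.py wrist w2 180 0 400 420 1.8
```

```text
position: [490.6, -88.2, 238.4]
tcp_rot: [180.0, 0.0, 111.4]
ft_force: [0.8, 0.8, -0.3]
width: 1.001
clock: 2.78
position: [457.5, -304.8, 219.8]
tcp_rot: [180.0, -0.1, 125.1]
ft_force: [-0.3, -0.2, 0.7]
width: 1.001
```

View pics/w2.png

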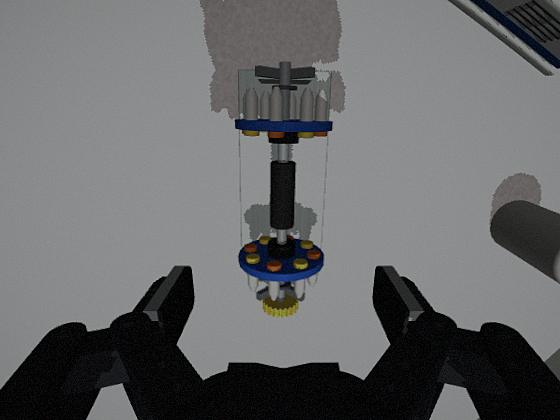

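Run:
```python
import cv2
a=cv2.imread("pics/w2.png")
cv2.imwrite("pics/w2a.png",cv2.resize(a[50:200,225:345],None,fx=4,fy=4,interpolation=cv2.INTER_CUBIC))
cv2.imwrite("pics/w2b.png",cv2.resize(a[190:330,225:345],None,fx=4,fy=4,interpolation=cv2.INTER_CUBIC))
```

```text
(no output)
```

View pics/w2a.png

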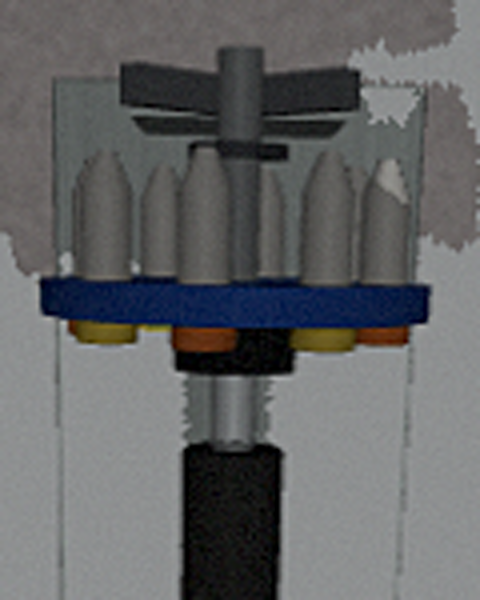

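View pics/w2b.png

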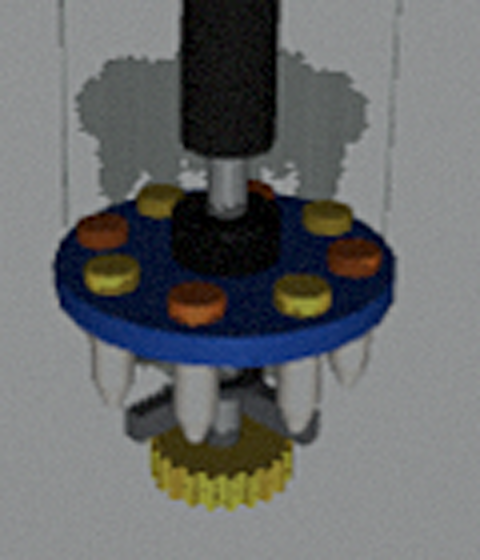

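```bash
cat > m3.py <<'E'
from h import *; import pickle
W=pickle.load(open("pics/w2.pkl","rb"));T=cam("top")
a=lambda u,v:(225+u/4,50+v/4); b=lambda u,v:(225+u/4,190+v/4)
obs=[(a(241,47),(0,119,75)),(b(230,157),(0,-32,82)),(a(232,447),(0,32,82)),(a(240,310),(0,62+2,70)),(b(226,475),(0,-117,70+19))]
obs2=obs[:3]
f=lambda p:np.concatenate([proj(W,rotw(*p,q))[0]-uv for uv,q in obs2])
r=least_squares(f,[457,-305,34.5]);print(r.x,np.round(r.fun,1))
P=r.x
for q in [(0,123.5,70),(-44,62,70),(44,62,70),(-44,-62,70),(44,-62,70),(0,-62,114),(0,-70,114),(0,-117,89.5),(0,99,81),(0,0,70)]: 
    p=proj(W,rotw(*P,q))[0]; print(q,"a",np.round((p-[225,50])*4),"b",np.round((p-[225,190])*4), "top", np.round((proj(T,rotw(*P,q))[0]-[340,205])*6))
E
python3 m3.py
```

```text
[ 456.8387968  -304.70135827   34.14613693] [-0.1 -1.4 -0.3  0.1  0.4  1.5]
(0, 123.5, 70) a [241.  23.] b [ 241. -537.] top [140. 432.]
(-44, 62, 70) a [ 43. 311.] b [  43. -249.] top [315. 437.]
(44, 62, 70) a [428. 318.] b [ 428. -242.] top [198. 268.]
(-44, -62, 70) a [ 57. 806.] b [ 57. 246.] top [545. 277.]
(44, -62, 70) a [398. 812.] b [398. 252.] top [428. 110.]
(0, -62, 114) a [226. 894.] b [226. 334.] top [520. 187.]
(0, -70, 114) a [226. 925.] b [226. 365.] top [536. 176.]
(0, -117, 89.5) a [ 224. 1036.] b [224. 476.] top [603. 119.]
(0, 99, 81) a [239. 138.] b [ 239. -422.] top [192. 401.]
(0, 0, 70) a [231. 576.] b [231.  16.] top [372. 273.]
```

```bash
python3 -c "
from h import *
plan([456.8,-304.7,52],124.2)"
```

```text
from [ 458.  -303.8  220.2] [180.   -0.  125.2] L 168.2 A 1.0 n 5 q [-37.   7.  77.   0.  96. -73.] t 2.83
drot/row [ 0.0001 -0.0001  0.0035]
1 [-0.  -0.3 33.6]
2 [-0.  -0.3 33.6]
3 [-0.  -0.3 33.6]
4 [-0.  -0.3 33.6]
5 [-0.  -0.3 33.6]
```

```bash
python3 -m crank '[{"offset":[0,-1.5,34],"delta_rot":[0,0,0.017],"gripper":1},{"offset":[0,0,34],"delta_rot":[0,0,0],"gripper":1},{"offset":[0,0,34],"delta_rot":[0,0,0],"gripper":1},{"offset":[0,0,34],"delta_rot":[0,0,0],"gripper":1},{"offset":[0,0,20],"delta_rot":[0,0,0],"gripper":0.7},{"offset":[0,0,12],"delta_rot":[0,0,0],"gripper":0.5},{"offset":[0,0,0],"delta_rot":[0,0,0],"gripper":0.45},{"offset":[0,0,0],"delta_rot":[0,0,0],"gripper":0.42}]'; python3 -c "
from h import *
goto([456.8,-304.7,52],124.2)"; python3 snap.py wrist w3
```

```text
clock: 3.5
position: [457.5, -304.9, 53.3]
tcp_rot: [180.0, 0.0, 124.3]
ft_force: [-0.4, -0.4, 0.8]
width: 0.454
offset [ 0.5 -0.5  1.3] len 1.5 drot [0.0005 0.0008 0.0017] q [-38.  15.  88.   0.  77. -72.] t 3.5
```

View pics/w3.png

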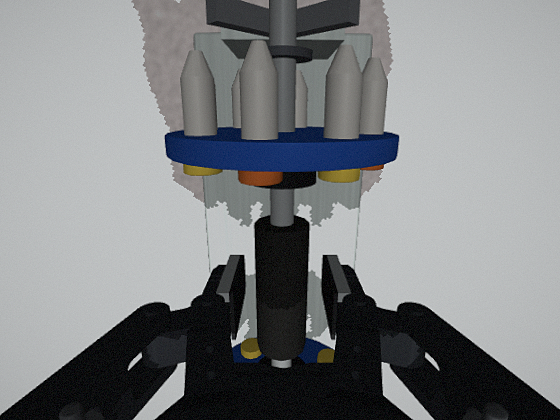

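```bash
python3 -m crank '[{"offset":[0,0,1],"delta_rot":[0,0,0],"gripper":0.3},{"offset":[0,0,0],"delta_rot":[0,0,0],"gripper":0.2},{"offset":[0,0,0],"delta_rot":[0,0,0],"gripper":0},{"offset":[0,0,0],"delta_rot":[0,0,0],"gripper":0},{"offset":[0,0,0],"delta_rot":[0,0,0],"gripper":0}]';python3 -m crank '[{"offset":[0,0,-3],"delta_rot":[0,0,0],"gripper":0},{"offset":[0,0,-5],"delta_rot":[0,0,0],"gripper":0},{"offset":[0,0,-10],"delta_rot":[0,0,0],"gripper":0},{"offset":[0,0,-15],"delta_rot":[0,0,0],"gripper":0},{"offset":[0,0,-15],"delta_rot":[0,0,0],"gripper":0}]'; python3 snap.py wrist w4
```

```text
clock: 3.97
position: [457.6, -306.5, 53.7]
tcp_rot: [179.9, 0.2, 124.2]
ft_force: [-2.6, 1.2, 5.8]
width: 0.261
clock: 4.38
position: [456.2, -305.3, 99.7]
tcp_rot: [-180.0, -0.1, 124.2]
ft_force: [-0.2, 0.2, -4.9]
width: 0.257
```

View pics/w4.png

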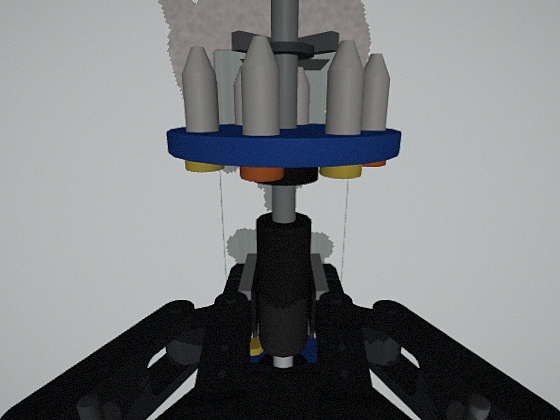

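```bash
python3 - <<'E'
import cv2
a=cv2.imread("pics/w4.png")
cv2.imwrite("pics/w4a.png",cv2.resize(a[25:235,155:415],None,fx=3,fy=2.8,interpolation=cv2.INTER_CUBIC))
E
python3 -c "
from h import *
p,r,s=pose();print(p,s['tcp_rot'],s['ft_force'])"
```

```text
[ 457.79865811 -306.43419579  103.73340468] [179.90974201   0.24484053 124.20659794] [ 1.64828413 -0.67234752 -0.92470189]
```

View pics/w4a.png

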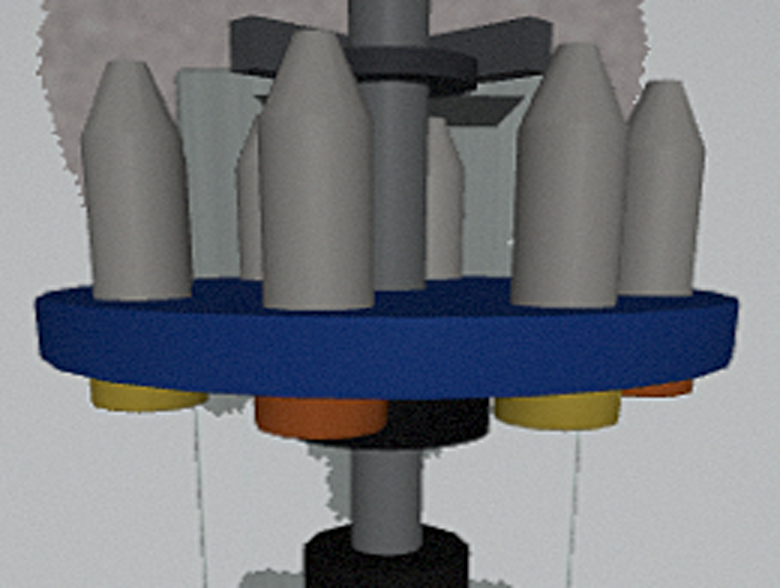

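```bash
cat > m4.py <<'E'
from h import *; import pickle
W=pickle.load(open("pics/w4.pkl","rb"))
# tool pose from camera pose: fixed hand-eye from current readings
p,r,s=pose(); Tt=np.eye(4);Tt[:3,:3]=r.as_matrix();Tt[:3,3]=p
X=np.linalg.inv(Tt)@cam("wrist")["T"]; print("campos in tool",np.round(X[:3,3],1))
C=dict(K=W["K"],d=W["d"],T=X)   # camera in tool frame
# carousel in tool frame: y->tool x, z->-tool z
obs=[((284,221.8),(0,32,5)),((169,152.9),(44,62,0)),((399.3,150.7),(-44,62,0)),((155+413/3,25+85/2.8),(0,99,11))]
def m(v,q):
    dx,dy,dz,yw,tl=v
    L=np.array([q[1],q[0],-q[2]],float)
    L=np.array([L[0],-L[1] if False else L[1],L[2]])
    return R.from_euler("zy",[yw,tl],degrees=True).apply(L)+[dx,dy,dz]
# image left vs tool y sign check
print(proj(C,[[62,44,-17],[62,-44,-17]]))
sg=1 if proj(C,[[62,44,-17]])[0][0]<280 else -1
f=lambda v:np.concatenate([proj(C,[m(v,(sg*q[0],q[1],q[2]))])[0]-uv for uv,q in obs])
for k in (3,4):
    o=obs; g=lambda v:f(v)[:2*k]
    q=least_squares(g,[0,0,-17,0,0]); print(np.round(q.x,2),np.round(q.fun,1))
E
python3 m4.py
```

```text
campos in tool [  78.2   -0.2 -143.7]
[[392.13992498 152.52965048]
 [175.07021404 152.65792826]]
[ 4.35  0.61 -4.93 -0.51 18.2 ] [ 0.4 -0.  -0.2 -0.1 -0.2  0.1]
[ 5.340e+00  1.000e-02 -1.530e+00  9.500e-01  2.176e+01] [ 0.9 -1.3  1.6 -1.8  1.8  3.7 -3.1 -0.5]
```

```bash
sed -i 's/(44,62,0)/(41.2,62,15.4)/; s/(-44,62,0)/(-41.2,62,15.4)/' m4.py; python3 m4.py
sed 's/w4.pkl/w3.pkl/' m4.py > m5.py
python3 -c "
import cv2
a=cv2.imread('pics/w3.png')
cv2.imwrite('pics/w3a.png',cv2.resize(a[25:235,155:415],None,fx=3,fy=2.8,interpolation=cv2.INTER_CUBIC))"
```

```text
campos in tool [  78.2   -0.2 -143.7]
[[392.13992498 152.52965048]
 [175.07021404 152.65792826]]
[  1.95   0.58 -17.53  -0.46  -0.96] [ 0.4 -0.  -0.2 -0.1 -0.2  0.1]
[  0.09   0.12 -25.07   0.8  -10.96] [ 1.   5.2  5.5 -3.  -1.3  2.3 -5.1 -4.1]
```

View pics/w3a.png

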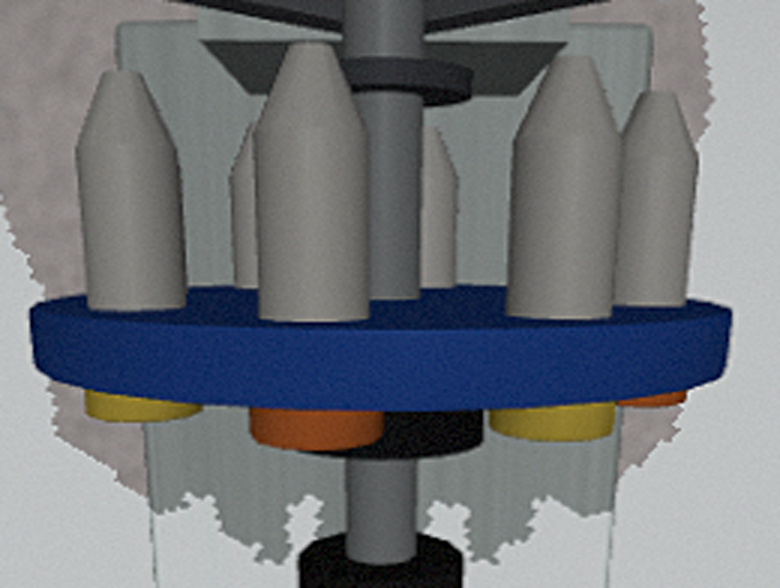

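```bash
python3 -m crank '[{"offset":[0,0,-12],"delta_rot":[0,0,0],"gripper":0},{"offset":[0,0,-22],"delta_rot":[0,0,0],"gripper":0},{"offset":[0,0,-25],"delta_rot":[0,0,0],"gripper":0},{"offset":[0,0,-25],"delta_rot":[0,0,0],"gripper":0},{"offset":[0,0,-22],"delta_rot":[0,0,0],"gripper":0},{"offset":[0,0,-15],"delta_rot":[0,0,0],"gripper":0},{"offset":[0,0,-8],"delta_rot":[0,0,0],"gripper":0},{"offset":[0,0,0],"delta_rot":[0,0,0],"gripper":0}]'; python3 -c "
from h import *
plan([531.2,200.4,232],95.1,20)"
```

```text
clock: 5.1
position: [457.1, -306.0, 230.1]
tcp_rot: [179.9, 0.2, 124.2]
ft_force: [-0.5, 0.3, -5.4]
width: 0.264
from [ 457.1 -306.   230.1] [179.9   0.2 124.2] L 511.8 A 29.1 n 20 q [-38.   7.  76.   0.  97. -72.] t 5.1
drot/row [0.0001 0.0001 0.0254]
1 [18.9 17.3 -0.1]
2 [19.3 16.8 -0.1]
3 [19.7 16.3 -0.1]
4 [20.1 15.8 -0.1]
5 [20.5 15.3 -0.1]
6 [20.9 14.8 -0.1]
7 [21.3 14.2 -0.1]
8 [21.6 13.7 -0.1]
9 [22.  13.1 -0.1]
10 [22.3 12.6 -0.1]
11 [22.6 12.  -0.1]
12 [22.9 11.4 -0.1]
13 [23.2 10.8 -0.1]
14 [23.4 10.3 -0.1]
15 [23.7  9.7 -0.1]
16 [23.9  9.  -0.1]
17 [24.2  8.4 -0.1]
18 [24.4  7.8 -0.1]
19 [24.6  7.2 -0.1]
20 [24.7  6.6 -0.1]
```

```bash
python3 -m crank '[{"offset":[9.5,8.6,0],"delta_rot":[0,0,0.0127],"gripper":0},{"offset":[9.6,8.5,0],"delta_rot":[0,0,0.0127],"gripper":0},{"offset":[19.3,16.8,0],"delta_rot":[0,0,0.0254],"gripper":0},{"offset":[19.7,16.3,0],"delta_rot":[0,0,0.0254],"gripper":0},{"offset":[20.1,15.8,0],"delta_rot":[0,0,0.0254],"gripper":0},{"offset":[20.5,15.3,0],"delta_rot":[0,0,0.0254],"gripper":0},{"offset":[20.9,14.8,0],"delta_rot":[0,0,0.0254],"gripper":0},{"offset":[21.3,14.2,0],"delta_rot":[0,0,0.0254],"gripper":0}]' | head -2
python3 -m crank '[{"offset":[21.6,13.7,0],"delta_rot":[0,0,0.0254],"gripper":0},{"offset":[22,13.1,0],"delta_rot":[0,0,0.0254],"gripper":0},{"offset":[22.3,12.6,0],"delta_rot":[0,0,0.0254],"gripper":0},{"offset":[22.6,12,0],"delta_rot":[0,0,0.0254],"gripper":0},{"offset":[22.9,11.4,0],"delta_rot":[0,0,0.0254],"gripper":0},{"offset":[23.2,10.8,0],"delta_rot":[0,0,0.0254],"gripper":0},{"offset":[23.4,10.3,0],"delta_rot":[0,0,0.0254],"gripper":0},{"offset":[23.7,9.7,0],"delta_rot":[0,0,0.0254],"gripper":0}]' | head -2
python3 -m crank '[{"offset":[23.9,9,0],"delta_rot":[0,0,0.0254],"gripper":0},{"offset":[24.2,8.4,0],"delta_rot":[0,0,0.0254],"gripper":0},{"offset":[24.4,7.8,0],"delta_rot":[0,0,0.0254],"gripper":0},{"offset":[16,5,0],"delta_rot":[0,0,0.0254],"gripper":0},{"offset":[10,3,0],"delta_rot":[0,0,0.0127],"gripper":0},{"offset":[0,0,0],"delta_rot":[0,0,0],"gripper":0},{"offset":[0,0,0],"delta_rot":[0,0,0],"gripper":0},{"offset":[0,0,0],"delta_rot":[0,0,0],"gripper":0}]'
python3 -c "
from h import *
goto([531.2,200.4,232],95.1)"; python3 snap.py side s5 190 130 310 330 3; python3 snap.py top t5 145 160 315 280 4.5; python3 snap.py wrist w5
```

```text
clock: 5.77
position: [481.8, -126.9, 226.4]
clock: 6.43
position: [511.4, 75.4, 226.3]
clock: 7.1
position: [527.3, 176.3, 227.2]
tcp_rot: [-179.9, 0.0, 95.8]
ft_force: [-0.7, -0.1, -4.5]
width: 0.261
offset [23.5  6.3 -4.8] len 24.8 drot [-0.0019  0.0006  0.0126] q [15.  8. 75. -0. 97.  9.] t 7.1
```

View pics/s5z.png

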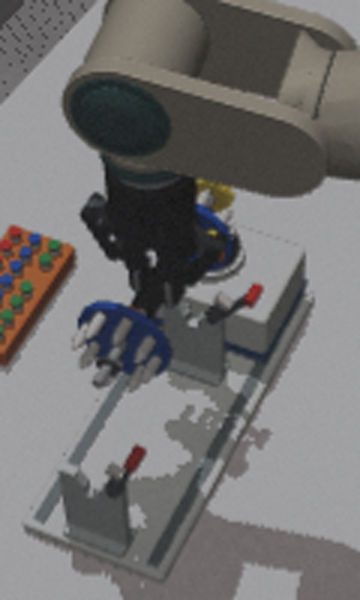

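View pics/t5z.png

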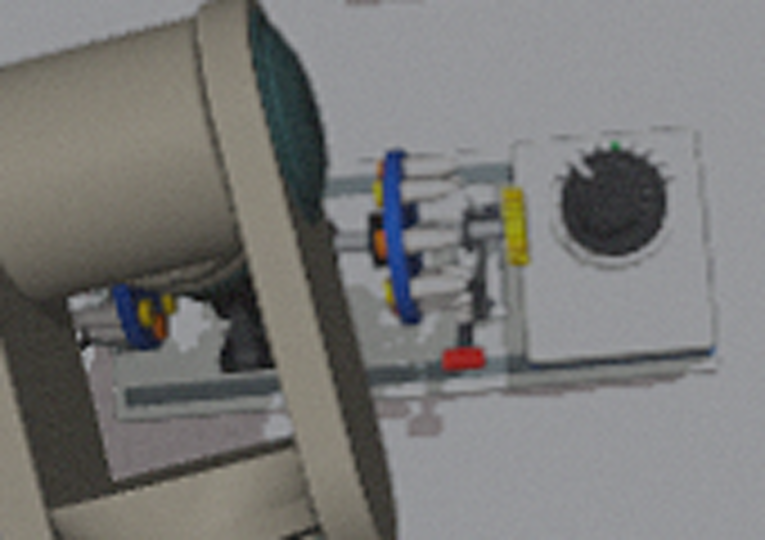

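View pics/w5.png

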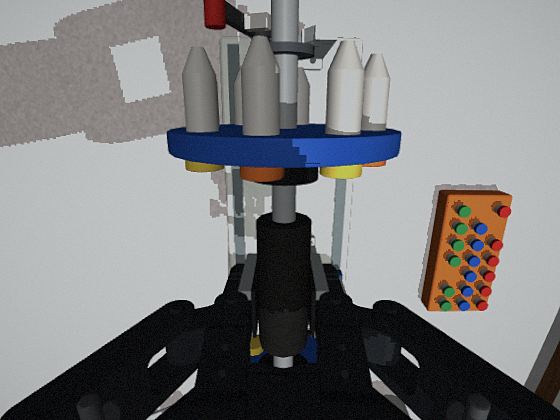

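```bash
python3 -m crank '[{"offset":[8,2,0],"delta_rot":[0,0,0.006],"gripper":0},{"offset":[10,3,0],"delta_rot":[0,0,0.006],"gripper":0},{"offset":[5.5,1.3,0],"delta_rot":[0,0,0],"gripper":0},{"offset":[0,0,0],"delta_rot":[0,0,0],"gripper":0},{"offset":[0,0,0],"delta_rot":[0,0,0],"gripper":0}]'
python3 -c "
from h import *
goto([531.2,200.4,232],95.1)"
```

```text
clock: 7.67
position: [531.6, 201.6, 228.1]
tcp_rot: [-180.0, 0.0, 95.2]
ft_force: [-1.0, 0.5, -5.5]
width: 0.262
offset [-1.1 -0.5 -3.9] len 4.1 drot [-0.0002  0.0001  0.0018] q [17. 10. 73. -0. 97. 12.] t 7.6667
```

```bash
python3 -m crank '[{"offset":[-0.5,-0.5,10],"delta_rot":[0,0,0],"gripper":0},{"offset":[-0.5,0,18],"delta_rot":[0,0,0],"gripper":0},{"offset":[0,0,20],"delta_rot":[0,0,0],"gripper":0},{"offset":[0,0,20],"delta_rot":[0,0,0],"gripper":0},{"offset":[0,0,16],"delta_rot":[0,0,0],"gripper":0},{"offset":[0,0,10],"delta_rot":[0,0,0],"gripper":0},{"offset":[0,0,4],"delta_rot":[0,0,0],"gripper":0},{"offset":[0,0,0],"delta_rot":[0,0,0],"gripper":0}]'
python3 snap.py side s6 200 180 310 330 4; python3 snap.py top t6 145 170 315 270 4.7;python3 snap.py wrist w6
```

```text
clock: 8.33
position: [530.8, 199.7, 129.2]
tcp_rot: [-179.9, 0.0, 95.1]
ft_force: [-0.6, -0.1, -4.5]
width: 0.26
```

View pics/s6z.png

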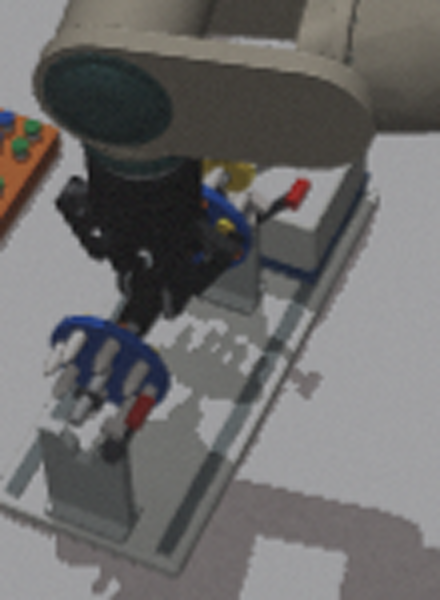

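View pics/t6z.png

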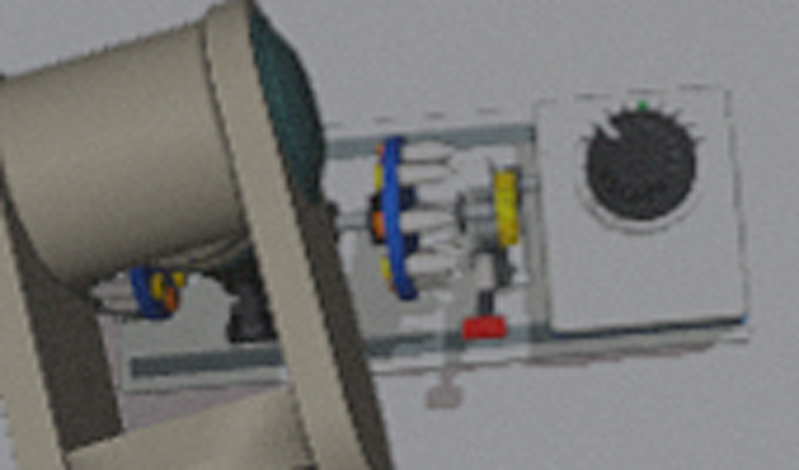

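View pics/w6.png

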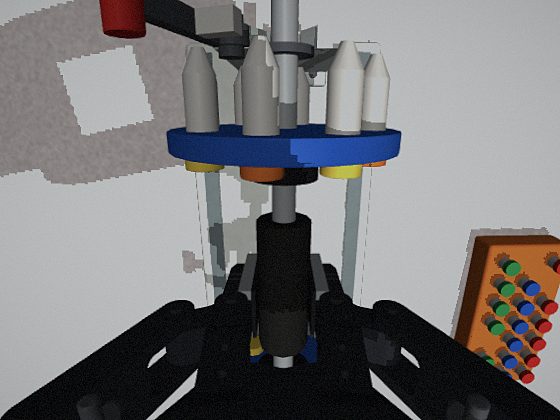

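```bash
python3 - <<'E'
from h import *
T=cam("top");t=lambda P:np.round((proj(T,P)-[145,170])*4.7)
p,r,s=pose();print(p,s["tcp_rot"])
a=np.radians(95.1);o=p[:2]+1.9*np.array([np.cos(a),np.sin(a)]);print("origin",o)
z=p[2]+17.4
print("gear inner top",t(rotw(*o,5.1,[(0,-117,z+19.5),(19.5,-117,z),(-19.5,-117,z)])))
print("disc -62 ±44",t(rotw(*o,5.1,[(44,-62,z),(-44,-62,z)])))
print("plate out/in top corners",t(rotw(531,202.3,5.1,[(32,-113,116),(-32,-113,116),(32,-103,116),(-32,-103,116)])))
E
python3 -c "
import cv2
a=cv2.imread('pics/t6.png')
cv2.imwrite('pics/t6y.png',cv2.resize(a[190:245,215:270],None,fx=10,fy=10,interpolation=cv2.INTER_CUBIC))"
```

```text
[531.91645528 200.13003847 131.6941023 ] [ 1.79866619e+02 -3.35850511e-02  9.51369098e+01]
origin [531.74755611 202.02251649]
gear inner top [[493. 202.]
 [494. 169.]
 [500. 243.]]
disc -62 ±44 [[387. 132.]
 [398. 299.]]
plate out/in top corners [[490. 157.]
 [499. 274.]
 [472. 159.]
 [480. 276.]]
```

View pics/t6y.png

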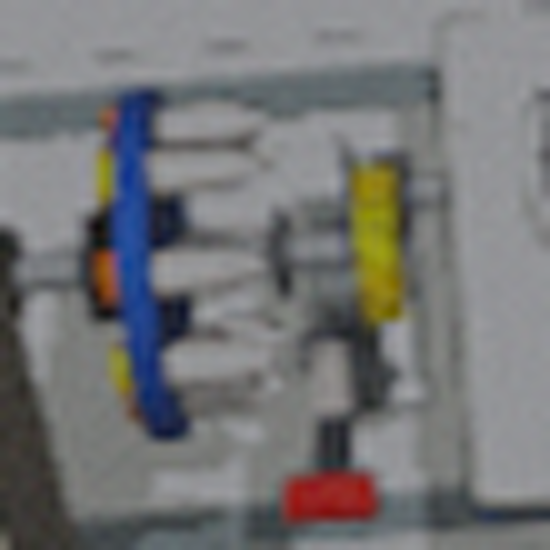

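```bash
python3 -m crank '[{"offset":[0,-0.4,7],"delta_rot":[0,0,0],"gripper":0},{"offset":[0,0,8],"delta_rot":[0,0,0],"gripper":0},{"offset":[0,0,8],"delta_rot":[0,0,0],"gripper":0},{"offset":[0,0,5],"delta_rot":[0,0,0],"gripper":0},{"offset":[0,0,3],"delta_rot":[0,0,0],"gripper":0},{"offset":[0,0,2],"delta_rot":[0,0,0],"gripper":0},{"offset":[0,0,0],"delta_rot":[0,0,0],"gripper":0}]'
python3 -m crank '[{"offset":[0,0,0],"delta_rot":[0,0,0],"gripper":0}]'
python3 snap.py wrist w7; python3 snap.py side s7 200 180 310 330 4
```

```text
clock: 9.07
position: [530.7, 199.9, 96.7]
tcp_rot: [-180.0, 0.0, 95.1]
ft_force: [-0.8, 0.9, -5.5]
width: 0.259
clock: 9.15
position: [531.0, 200.0, 97.4]
tcp_rot: [180.0, -0.0, 95.1]
ft_force: [0.3, 0.6, -5.6]
width: 0.259
```

View pics/w7.png

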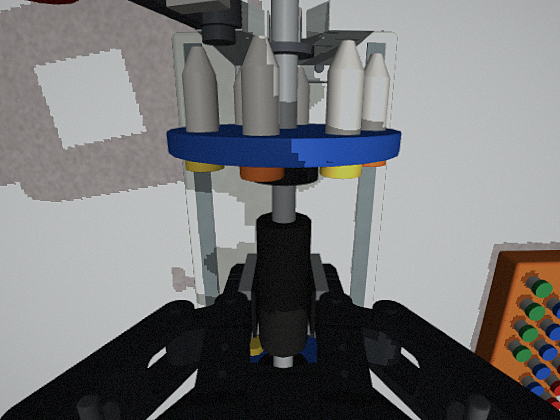

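View pics/s7z.png

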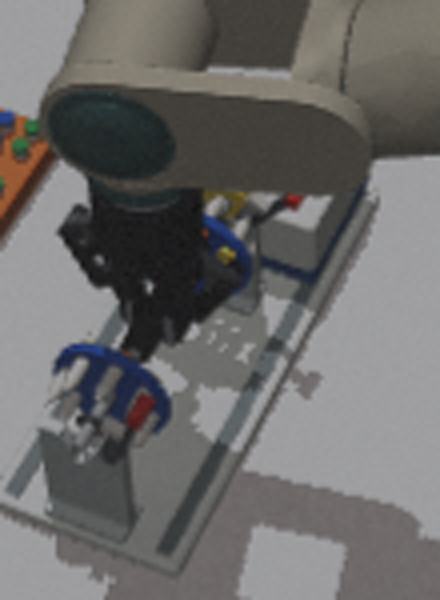

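```bash
python3 -m crank '[{"offset":[0,0,3],"delta_rot":[0,0,0],"gripper":0},{"offset":[0,0,3],"delta_rot":[0,0,0],"gripper":0},{"offset":[0,0,2],"delta_rot":[0,0,0],"gripper":0},{"offset":[0,0,0],"delta_rot":[0,0,0],"gripper":0},{"offset":[0,0,0],"delta_rot":[0,0,0],"gripper":0}]'
python3 -m crank '[{"offset":[0,0,2],"delta_rot":[0,0,0],"gripper":0},{"offset":[0,0,2],"delta_rot":[0,0,0],"gripper":0},{"offset":[0,0,0],"delta_rot":[0,0,0],"gripper":0},{"offset":[0,0,0],"delta_rot":[0,0,0],"gripper":0}]'
```

```text
clock: 9.67
position: [530.8, 199.9, 89.1]
tcp_rot: [-180.0, 0.0, 95.1]
ft_force: [0.1, -0.7, -5.3]
width: 0.259
clock: 10.0
position: [530.9, 199.9, 85.2]
tcp_rot: [180.0, -0.0, 95.1]
ft_force: [1.0, 0.4, -5.1]
width: 0.255
```

```bash
python3 -m crank '[{"offset":[0,0,2],"delta_rot":[0,0,0],"gripper":0},{"offset":[0,0,2],"delta_rot":[0,0,0],"gripper":0},{"offset":[0,0,0],"delta_rot":[0,0,0],"gripper":0},{"offset":[0,0,0],"delta_rot":[0,0,0],"gripper":0}]'
python3 -m crank '[{"offset":[0,0,1],"delta_rot":[0,0,0],"gripper":0},{"offset":[0,0,1],"delta_rot":[0,0,0],"gripper":0},{"offset":[0,0,0],"delta_rot":[0,0,0],"gripper":0},{"offset":[0,0,0],"delta_rot":[0,0,0],"gripper":0}]'
```

```text
clock: 10.33
position: [530.9, 199.9, 81.2]
tcp_rot: [-180.0, 0.0, 95.1]
ft_force: [0.4, 0.4, -4.3]
width: 0.258
clock: 10.67
position: [530.9, 199.9, 79.3]
tcp_rot: [180.0, -0.0, 95.1]
ft_force: [0.5, -0.8, -4.3]
width: 0.26
```

```bash
python3 -m crank '[{"offset":[0,0,0.8],"delta_rot":[0,0,0],"gripper":0},{"offset":[0,0,0],"delta_rot":[0,0,0],"gripper":0},{"offset":[0,0,0],"delta_rot":[0,0,0],"gripper":0}]'
python3 -m crank '[{"offset":[0,0,0.7],"delta_rot":[0,0,0],"gripper":0},{"offset":[0,0,0],"delta_rot":[0,0,0],"gripper":0},{"offset":[0,0,0],"delta_rot":[0,0,0],"gripper":0}]'
python3 -m crank '[{"offset":[0,0,0.6],"delta_rot":[0,0,0],"gripper":0},{"offset":[0,0,0],"delta_rot":[0,0,0],"gripper":0},{"offset":[0,0,0],"delta_rot":[0,0,0],"gripper":0}]'
```

```text
clock: 10.92
position: [531.0, 199.9, 79.0]
tcp_rot: [180.0, -0.0, 95.1]
ft_force: [-1.7, -1.0, 0.4]
width: 0.259
clock: 11.17
position: [531.0, 200.0, 78.9]
tcp_rot: [180.0, -0.0, 95.1]
ft_force: [-4.4, -1.8, 5.9]
width: 0.263
clock: 11.42
position: [531.1, 200.0, 78.8]
tcp_rot: [179.9, -0.0, 95.1]
ft_force: [-6.8, -2.6, 9.9]
width: 0.263
```

```bash
python3 -c "
from h import *
p,r,s=pose();print(s['moment'],s['ft_force'],p,s['tcp_rot'])"; python3 snap.py side s8 200 180 310 330 4;python3 snap.py wrist w8 155 0 415 235 3
```

```text
[-0.40768185  1.03496914  0.08351841] [-6.80846578 -2.57061725  9.85325754] [531.07332838 199.99318654  78.84385741] [ 1.79945564e+02 -1.16468156e-02  9.51417142e+01]
```

View pics/s8z.png

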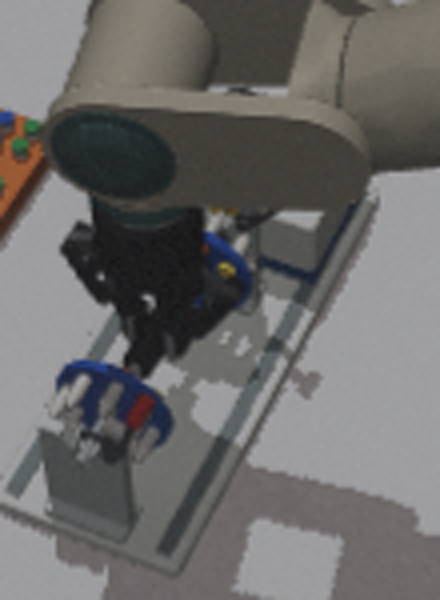

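View pics/w8z.png

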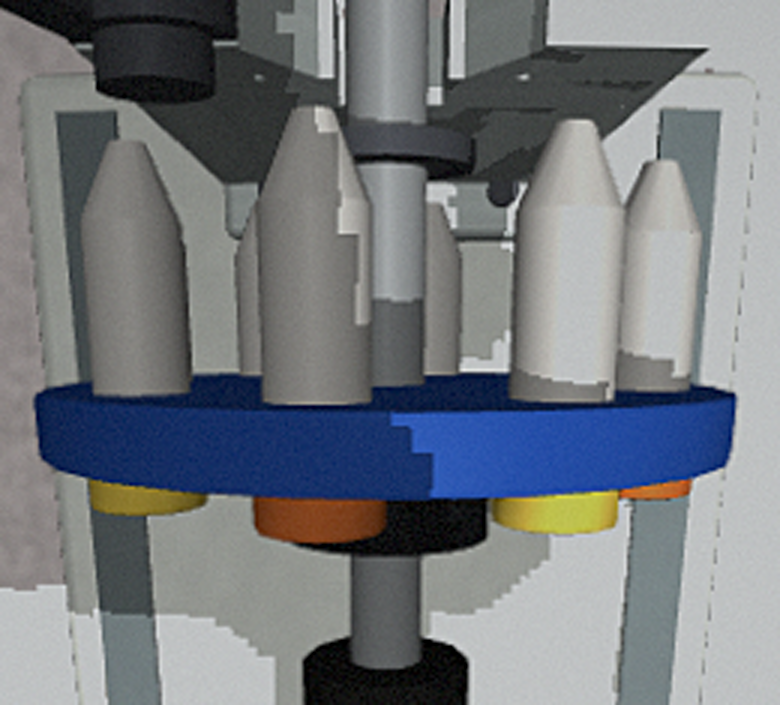

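```bash
python3 -m crank '[{"offset":[0,-0.5,-0.4],"delta_rot":[0,0,0],"gripper":0},{"offset":[0,-0.3,-0.3],"delta_rot":[0,0,0],"gripper":0},{"offset":[0,0,0],"delta_rot":[0,0,0],"gripper":0},{"offset":[0,0,0],"delta_rot":[0,0,0],"gripper":0}]'
```

```text
clock: 11.85
position: [531.0, 200.0, 78.9]
tcp_rot: [179.8, -0.0, 95.1]
ft_force: [1.0, -1.2, 6.2]
width: 0.259
```

```bash
python3 -m crank '[{"offset":[0,0,0],"delta_rot":[0,0,0],"gripper":0.29},{"offset":[0,0,0],"delta_rot":[0,0,0],"gripper":0.32},{"offset":[0,0,0],"delta_rot":[0,0,0],"gripper":0.38},{"offset":[0,0,0],"delta_rot":[0,0,0],"gripper":0.5},{"offset":[0,0,0],"delta_rot":[0,0,0],"gripper":0.6},{"offset":[0,0,0],"delta_rot":[0,0,0],"gripper":0.6},{"offset":[0,0,0],"delta_rot":[0,0,0],"gripper":0.6}]'; python3 snap.py wrist w9
```

```text
clock: 12.43
position: [530.0, 199.8, 77.8]
tcp_rot: [-180.0, -0.0, 95.1]
ft_force: [0.2, -0.4, -0.1]
width: 0.602
```

View pics/w9.png

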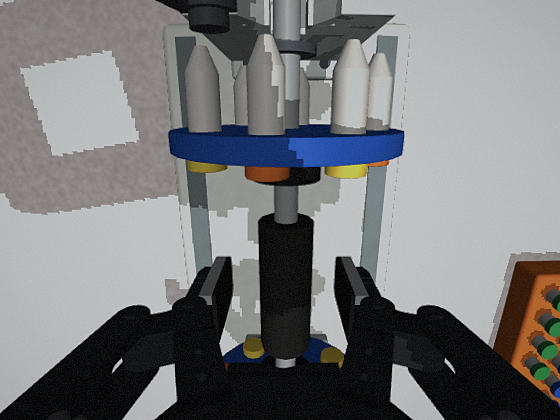

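```bash
python3 -m crank '[{"offset":[0,0,-8],"delta_rot":[0,0,0],"gripper":0.6},{"offset":[0,0,-20],"delta_rot":[0,0,0],"gripper":0.6},{"offset":[0,0,-35],"delta_rot":[0,0,0],"gripper":0.6},{"offset":[0,0,-40],"delta_rot":[0,0,0],"gripper":0.4},{"offset":[0,0,-40],"delta_rot":[0,0,0],"gripper":0.2},{"offset":[0,0,-30],"delta_rot":[0,0,0],"gripper":0},{"offset":[0,0,-12],"delta_rot":[0,0,0],"gripper":0},{"offset":[0,0,0],"delta_rot":[0,0,0],"gripper":0}]'; python3 -m crank '[{"offset":[0,0,0],"delta_rot":[0,0,0],"gripper":0}]';python3 snap.py wrist w10;python3 snap.py side s10 200 180 310 330 4
```

```text
clock: 13.15
position: [531.1, 200.2, 267.5]
tcp_rot: [179.6, -0.1, 95.1]
ft_force: [0.9, 0.0, -0.3]
width: 0.0
clock: 13.23
position: [530.0, 199.8, 262.4]
tcp_rot: [-180.0, -0.0, 95.1]
ft_force: [-0.7, 0.4, -0.4]
width: 0.001
```

View pics/w10.png

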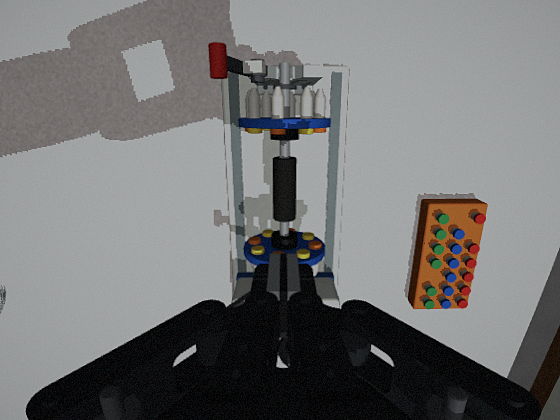

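View pics/s10z.png

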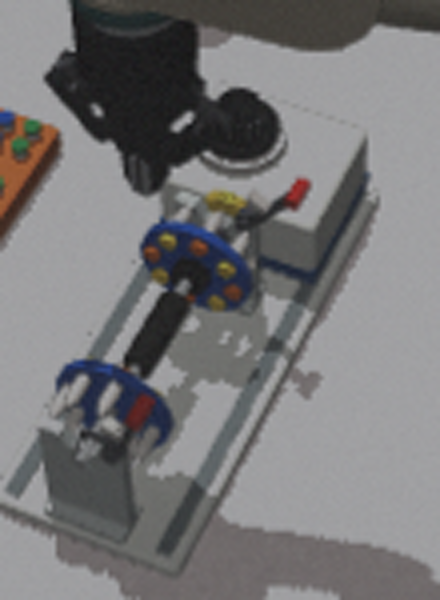

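Carousel is seated and both journals are in the slots. Next, the idler keeper: move behind its tab with fingers shut.

```bash
cat >> h.py <<'E'
ROT=(531.2,202.3,5.1)
def loc():
    p,r,s=pose(); c=np.radians(ROT[2]); d=p[:2]-np.array(ROT[:2])
    print("local",np.round([np.cos(c)*d[0]+np.sin(c)*d[1],-np.sin(c)*d[0]+np.cos(c)*d[1],p[2]],1),"rot",np.round(s["tcp_rot"],2),"F",np.round(s["ft_force"],1),"t",round(s["clock"],2),"w",round(s["width"],2))
E
python3 -c "
from h import *
loc()"
python3 -m crank '[{"offset":[18,-14,0],"delta_rot":[0,0,0],"gripper":0},{"offset":[28,-21,0],"delta_rot":[0,0,0],"gripper":0},{"offset":[28,-21,0],"delta_rot":[0,0,0],"gripper":0},{"offset":[24,-18,0],"delta_rot":[0,0,0],"gripper":0},{"offset":[12,-12,0],"delta_rot":[0,0,0],"gripper":0},{"offset":[0,0,0],"delta_rot":[0,0,0],"gripper":0},{"offset":[0,0,0],"delta_rot":[0,0,0],"gripper":0}]'; python3 -c "
from h import *
loc()"; python3 snap.py wrist w11
```

```text
local [ -2.   -2.5 260.2] rot [-1.7976e+02  4.0000e-02  9.5140e+01] F [ 0.5 -0.5 -1.2] t 13.33 w -0.0
clock: 13.92
position: [433.8, 301.8, 261.1]
tcp_rot: [-179.9, 0.1, 95.2]
ft_force: [-0.2, -0.9, -0.6]
width: 0.001
local [-88.2 107.8 261.1] rot [-1.7985e+02  9.0000e-02  9.5230e+01] F [-0.2 -0.9 -0.6] t 13.92 w 0.0
```

View pics/w11.png

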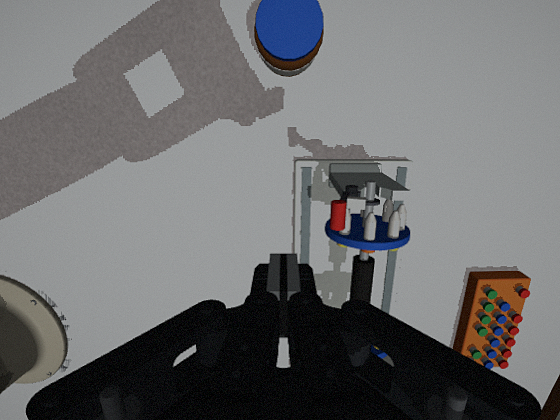

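```bash
python3 -m crank '[{"offset":[0,0,15],"delta_rot":[0,0,0],"gripper":0},{"offset":[0,0,30],"delta_rot":[0,0,0],"gripper":0},{"offset":[0,0,30],"delta_rot":[0,0,0],"gripper":0},{"offset":[0,0,20],"delta_rot":[0,0,0],"gripper":0},{"offset":[0,0,7],"delta_rot":[0,0,0],"gripper":0},{"offset":[0,6,0],"delta_rot":[0,0,0],"gripper":0},{"offset":[0,0,0],"delta_rot":[0,0,0],"gripper":0},{"offset":[0,0,0],"delta_rot":[0,0,0],"gripper":0}]'; python3 -c "
from h import *
loc()"; python3 snap.py wrist w12
```

```text
clock: 14.63
position: [441.9, 302.3, 162.7]
tcp_rot: [179.8, -0.1, 95.1]
ft_force: [0.2, 1.1, -0.0]
width: 0.0
local [-80.1 107.6 162.7] rot [ 1.7985e+02 -7.0000e-02  9.5090e+01] F [ 0.2  1.1 -0. ] t 14.63 w 0.0
```

View pics/w12.png

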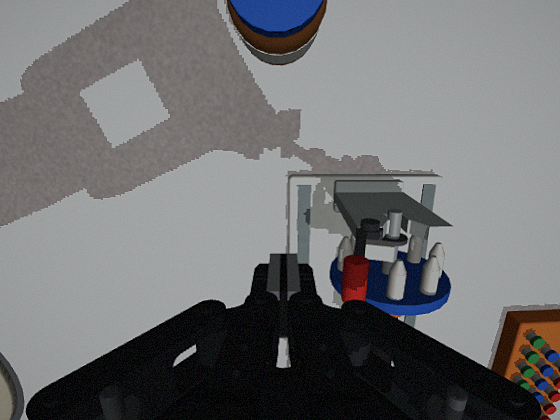

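```bash
python3 -m crank '[{"offset":[0,8,0],"delta_rot":[0,0,0],"gripper":0},{"offset":[0,8,0],"delta_rot":[0,0,0],"gripper":0},{"offset":[0,6,0],"delta_rot":[0,0,0],"gripper":0},{"offset":[0,6,0],"delta_rot":[0,0,0],"gripper":0},{"offset":[0,0,0],"delta_rot":[0,0,0],"gripper":0}]';python3 -c "
from h import *
loc()"; python3 snap.py wrist w13; python3 -m crank '[{"offset":[0,6,0],"delta_rot":[0,0,0],"gripper":0},{"offset":[0,6,0],"delta_rot":[0,0,0],"gripper":0},{"offset":[0,6,0],"delta_rot":[0,0,0],"gripper":0},{"offset":[0,6,0],"delta_rot":[0,0,0],"gripper":0},{"offset":[0,0,0],"delta_rot":[0,0,0],"gripper":0}]';python3 -c "
from h import *
loc()"; python3 snap.py wrist w14
```

```text
clock: 15.1
position: [469.6, 304.7, 160.9]
tcp_rot: [180.0, -0.0, 95.1]
ft_force: [-0.4, 0.5, 0.2]
width: -0.002
local [-52.3 107.5 160.9] rot [179.98  -0.    95.1 ] F [-0.4  0.5  0.2] t 15.1 w -0.0
clock: 15.57
position: [493.3, 306.8, 160.6]
tcp_rot: [180.0, 0.0, 95.1]
ft_force: [-0.5, 0.2, 0.0]
width: -0.001
local [-28.4 107.4 160.6] rot [1.7999e+02 1.0000e-02 9.5110e+01] F [-0.5  0.2  0. ] t 15.57 w -0.0
```

View pics/w13.png

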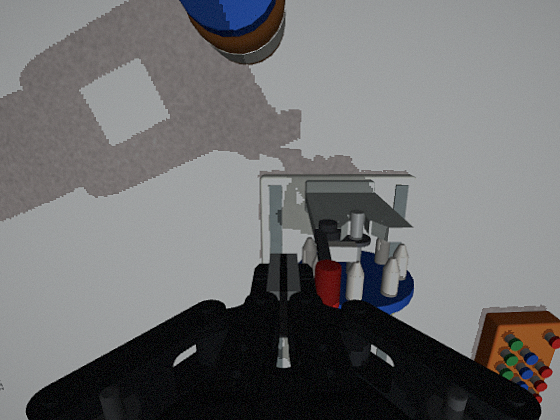

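View pics/w14.png

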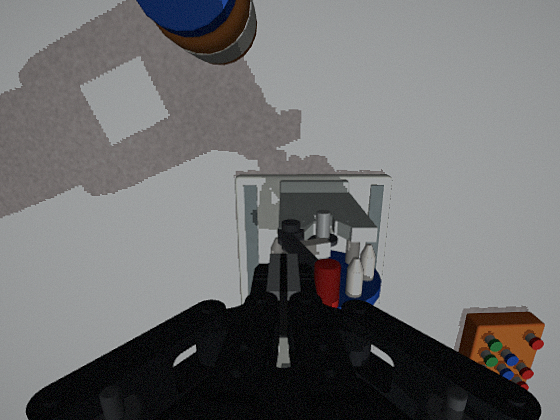

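```bash
python3 -m crank '[{"offset":[0,6,0],"delta_rot":[0,0,0],"gripper":0},{"offset":[0,6,0],"delta_rot":[0,0,0],"gripper":0},{"offset":[0,5,0],"delta_rot":[0,0,0],"gripper":0},{"offset":[0,0,0],"delta_rot":[0,0,0],"gripper":0},{"offset":[0,0,0],"delta_rot":[0,0,0],"gripper":0}]';python3 -c "
from h import *
loc()"; python3 -m crank '[{"offset":[0,-3,-5],"delta_rot":[0,0,0],"gripper":0},{"offset":[0,0,-15],"delta_rot":[0,0,0],"gripper":0},{"offset":[0,0,-12],"delta_rot":[0,0,0],"gripper":0},{"offset":[0,10,0],"delta_rot":[0,0,0],"gripper":0},{"offset":[0,16,0],"delta_rot":[0,0,0],"gripper":0},{"offset":[0,10,0],"delta_rot":[0,0,0],"gripper":0},{"offset":[0,0,0],"delta_rot":[0,0,0],"gripper":0},{"offset":[0,0,0],"delta_rot":[0,0,0],"gripper":0}]';python3 -c "
from h import *
loc()"; python3 snap.py wrist w15; python3 snap.py side s15 200 180 310 330 4
```

```text
clock: 16.03
position: [509.7, 308.4, 160.9]
tcp_rot: [180.0, -0.0, 95.1]
ft_force: [-0.1, 0.6, -0.3]
width: -0.001
local [-12.  107.6 160.9] rot [ 1.7998e+02 -1.0000e-02  9.5120e+01] F [-0.1  0.6 -0.3] t 16.03 w -0.0
clock: 16.7
position: [542.1, 311.4, 193.4]
tcp_rot: [180.0, -0.0, 95.1]
ft_force: [-0.6, 0.6, -1.1]
width: -0.001
local [ 20.6 107.7 193.4] rot [ 1.7998e+02 -2.0000e-02  9.5130e+01] F [-0.6  0.6 -1.1] t 16.7 w -0.0
```

View pics/w15.png

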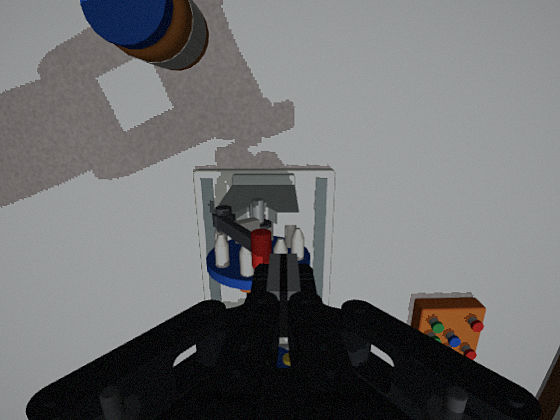

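View pics/s15z.png

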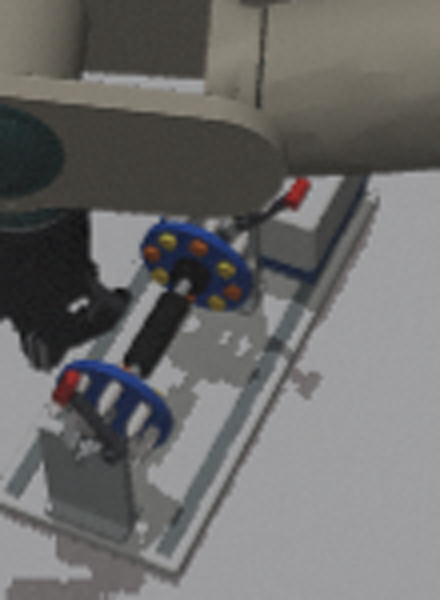

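Run:
```python
from h import *; import pickle
W=pickle.load(open("pics/w15.pkl","rb"));S=cam("side")
P,e=tri([(W,(262,247)),(S,(200+68/4,180+385/4))]);c=np.radians(5.1);d=P[:2]-ROT[:2]
print(P,e,np.cos(c)*d[0]+np.sin(c)*d[1],-np.sin(c)*d[0]+np.cos(c)*d[1])
```

```text
[528.6303556  307.1422989  165.19519487] [np.float64(2.4104230207202058), np.float64(2.410423020720189)] 6.760411096973723 104.65566182874234
```

```bash
python3 -m crank '[{"offset":[0.5,-6,8],"delta_rot":[0,0,0],"gripper":0},{"offset":[0.5,0,9],"delta_rot":[0,0,0],"gripper":0},{"offset":[0,5,8],"delta_rot":[0,0,0],"gripper":0},{"offset":[0,7,9],"delta_rot":[0,0,0],"gripper":0},{"offset":[0,0,0],"delta_rot":[0,0,0],"gripper":0}]';python3 -c "
from h import *
loc()"; python3 -m crank '[{"offset":[0,5,9],"delta_rot":[0,0,0],"gripper":0},{"offset":[0,4,10],"delta_rot":[0,0,0],"gripper":0},{"offset":[0,2,7],"delta_rot":[0,0,0],"gripper":0},{"offset":[0,0,0],"delta_rot":[0,0,0],"gripper":0},{"offset":[0,0,0],"delta_rot":[0,0,0],"gripper":0}]';python3 -c "
from h import *
loc()"; python3 snap.py wrist w16; python3 snap.py side s16 200 180 310 330 4
```

```text
clock: 17.22
position: [552.3, 313.7, 161.8]
tcp_rot: [179.3, -0.2, 95.1]
ft_force: [11.7, 2.8, 9.6]
width: -0.001
local [ 30.9 109.1 161.8] rot [179.25  -0.2   95.08] F [11.7  2.8  9.6] t 17.22 w -0.0
clock: 17.63
position: [560.5, 314.0, 134.3]
tcp_rot: [179.8, -0.1, 95.1]
ft_force: [-0.2, -0.1, 0.2]
width: 0.001
local [ 39.1 108.6 134.3] rot [ 1.7975e+02 -7.0000e-02  9.5100e+01] F [-0.2 -0.1  0.2] t 17.63 w 0.0
```

View pics/w16.png

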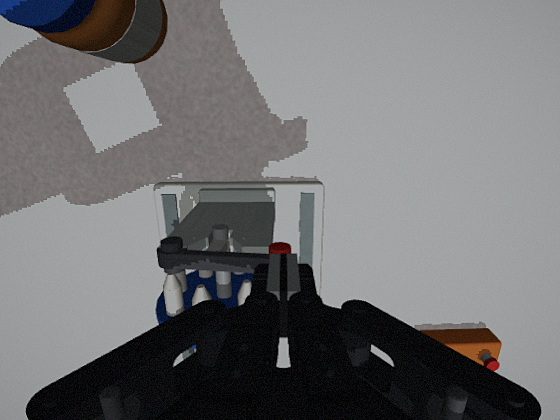

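View pics/s16z.png

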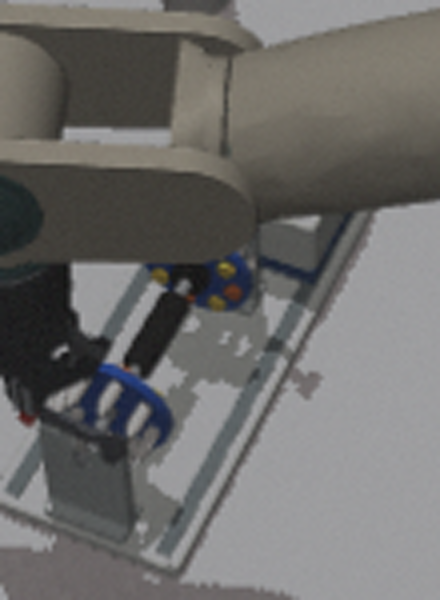

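```bash
python3 -m crank '[{"offset":[0,0,3],"delta_rot":[0,0,0],"gripper":0},{"offset":[0,0,3],"delta_rot":[0,0,0],"gripper":0},{"offset":[0,0,2],"delta_rot":[0,0,0],"gripper":0},{"offset":[0,0,0],"delta_rot":[0,0,0],"gripper":0},{"offset":[0,0,0],"delta_rot":[0,0,0],"gripper":0}]';python3 -m crank '[{"offset":[0,0,1],"delta_rot":[0,0,0],"gripper":0},{"offset":[0,0,0.5],"delta_rot":[0,0,0],"gripper":0},{"offset":[0,0,0],"delta_rot":[0,0,0],"gripper":0}]'
```

```text
clock: 18.15
position: [558.8, 314.1, 126.5]
tcp_rot: [179.9, -0.0, 95.2]
ft_force: [-3.7, -1.6, 10.9]
width: -0.003
clock: 18.4
position: [558.9, 314.1, 126.3]
tcp_rot: [179.9, -0.0, 95.2]
ft_force: [-5.3, -3.5, 14.4]
width: 0.002
```

```bash
python3 -m crank '[{"offset":[0,0,-10],"delta_rot":[0,0,0],"gripper":0},{"offset":[0,0,-25],"delta_rot":[0,0,0],"gripper":0},{"offset":[0,0,-35],"delta_rot":[0,0,0],"gripper":0},{"offset":[-10,-6,-25],"delta_rot":[0,0,0],"gripper":0},{"offset":[-25,-16,-10],"delta_rot":[0,0,0],"gripper":0},{"offset":[-32,-21,0],"delta_rot":[0,0,0],"gripper":0},{"offset":[-32,-21,0],"delta_rot":[0,0,0],"gripper":0},{"offset":[-32,-21,0],"delta_rot":[0,0,0],"gripper":0}]' | head -2;python3 -m crank '[{"offset":[-32,-21,0],"delta_rot":[0,0,0],"gripper":0},{"offset":[-28,-18,0],"delta_rot":[0,0,0],"gripper":0},{"offset":[-16,-11,0],"delta_rot":[0,0,0],"gripper":0},{"offset":[-9,-6,0],"delta_rot":[0,0,0],"gripper":0},{"offset":[0,0,0],"delta_rot":[0,0,0],"gripper":0},{"offset":[0,0,0],"delta_rot":[0,0,0],"gripper":0}]';python3 -c "
from h import *
loc()"; python3 snap.py wrist w17; python3 snap.py side s17 200 180 310 330 4
```

```text
clock: 19.07
position: [484.6, 174.7, 227.6]
clock: 19.57
position: [438.1, 86.5, 228.3]
tcp_rot: [180.0, -0.0, 95.1]
ft_force: [0.6, 0.0, 0.1]
width: -0.001
local [-103.1 -107.1  228.3] rot [ 1.7999e+02 -3.0000e-02  9.5120e+01] F [0.6 0.  0.1] t 19.57 w -0.0
```

View pics/w17.png

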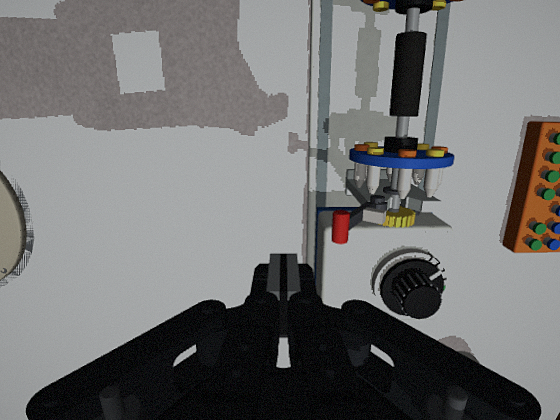

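View pics/s17z.png

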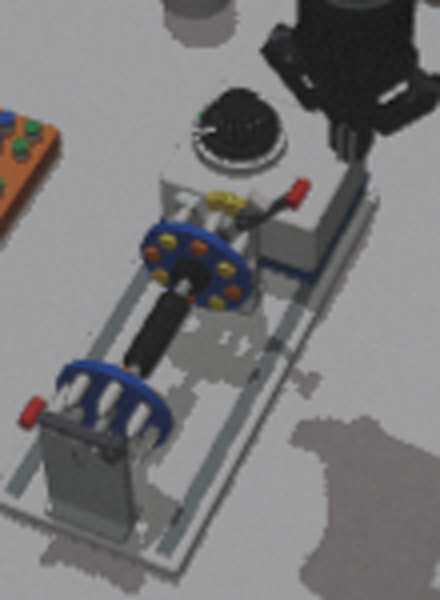

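```bash
python3 -m crank '[{"offset":[0,0,20],"delta_rot":[0,0,0],"gripper":0},{"offset":[0,0,30],"delta_rot":[0,0,0],"gripper":0},{"offset":[-1,0,18],"delta_rot":[0,0,0],"gripper":0},{"offset":[0,7,2],"delta_rot":[0,0,0],"gripper":0},{"offset":[0,7,0],"delta_rot":[0,0,0],"gripper":0},{"offset":[0,7,0],"delta_rot":[0,0,0],"gripper":0},{"offset":[0,7,0],"delta_rot":[0,0,0],"gripper":0},{"offset":[0,0,0],"delta_rot":[0,0,0],"gripper":0}]';python3 -c "
from h import *
loc()";python3 -m crank '[{"offset":[0,8,0],"delta_rot":[0,0,0],"gripper":0},{"offset":[0,8,0],"delta_rot":[0,0,0],"gripper":0},{"offset":[0,8,0],"delta_rot":[0,0,0],"gripper":0},{"offset":[0,8,0],"delta_rot":[0,0,0],"gripper":0},{"offset":[0,8,0],"delta_rot":[0,0,0],"gripper":0},{"offset":[0,0,0],"delta_rot":[0,0,0],"gripper":0},{"offset":[0,0,0],"delta_rot":[0,0,0],"gripper":0}]';python3 -c "
from h import *
loc()"; python3 snap.py wrist w18
```

```text
clock: 20.33
position: [467.2, 88.3, 163.2]
tcp_rot: [179.9, -0.0, 95.2]
ft_force: [-15.5, -1.5, 19.7]
width: -0.003
local [ -73.9 -107.9  163.2] rot [ 1.7991e+02 -3.0000e-02  9.5170e+01] F [-15.5  -1.5  19.7] t 20.33 w -0.0
clock: 20.92
position: [507.0, 91.5, 159.9]
tcp_rot: [179.9, -0.0, 95.1]
ft_force: [-0.0, 0.5, -0.2]
width: 0.002
local [ -33.9 -108.2  159.9] rot [ 1.7986e+02 -1.0000e-02  9.5150e+01] F [-0.   0.5 -0.2] t 20.92 w 0.0
```

View pics/w18.png

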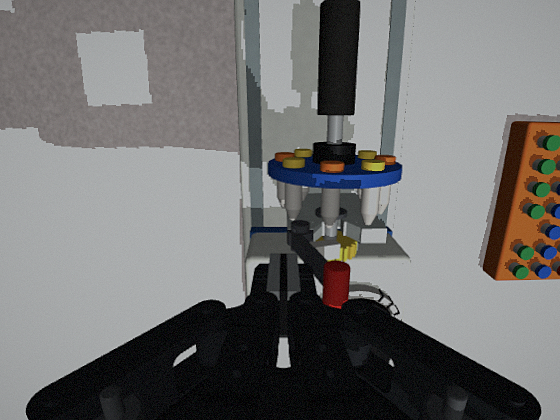

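```bash
python3 -m crank '[{"offset":[0,7,0],"delta_rot":[0,0,0],"gripper":0},{"offset":[0,7,0],"delta_rot":[0,0,0],"gripper":0},{"offset":[0,7,0],"delta_rot":[0,0,0],"gripper":0},{"offset":[0,0,0],"delta_rot":[0,0,0],"gripper":0},{"offset":[0,0,0],"delta_rot":[0,0,0],"gripper":0}]'; python3 -m crank '[{"offset":[0,-3,-5],"delta_rot":[0,0,0],"gripper":0},{"offset":[0,0,-15],"delta_rot":[0,0,0],"gripper":0},{"offset":[0,0,-12],"delta_rot":[0,0,0],"gripper":0},{"offset":[0,0,0],"delta_rot":[0,0,0],"gripper":0}]';python3 -c "
from h import *
loc()"; python3 snap.py wrist w19;  python3 snap.py side s19 200 180 310 330 4
```

```text
clock: 21.38
position: [527.0, 93.1, 158.0]
tcp_rot: [-180.0, -0.0, 95.1]
ft_force: [-1.2, 0.0, 1.7]
width: -0.003
clock: 21.72
position: [524.8, 93.0, 194.2]
tcp_rot: [179.7, -0.0, 95.1]
ft_force: [-0.5, 0.4, 0.5]
width: -0.003
local [ -16.1 -108.3  194.2] rot [ 1.7966e+02 -1.0000e-02  9.5140e+01] F [-0.5  0.4  0.5] t 21.72 w -0.0
```

View pics/w19.png

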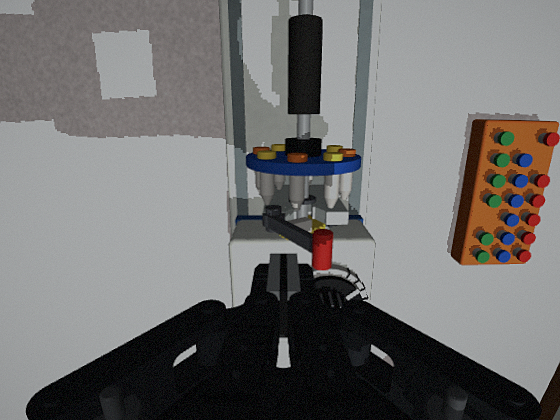

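View pics/s19z.png

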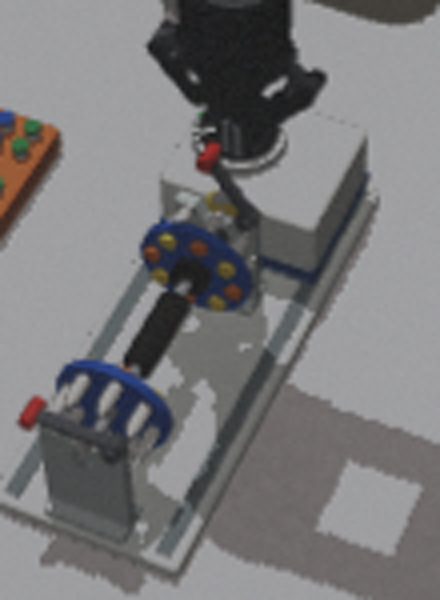

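Run:
```python
from h import *; import pickle
W=pickle.load(open("pics/w19.pkl","rb"));S=cam("side")
P,e=tri([(W,(322,250)),(S,(200+208/4,180+157/4))]);c=np.radians(5.1);d=P[:2]-ROT[:2]
print(P,e,np.cos(c)*d[0]+np.sin(c)*d[1],-np.sin(c)*d[0]+np.cos(c)*d[1])
```

```text
[546.7610696   92.58078109 168.26093702] [np.float64(1.2715065828811143), np.float64(1.2715065828812309)] 5.746051522002608 -110.66813803848248
```

```bash
python3 -m crank '[{"offset":[0,12,0],"delta_rot":[0,0,0],"gripper":0},{"offset":[0,13,0],"delta_rot":[0,0,0],"gripper":0},{"offset":[0,0,8],"delta_rot":[0,0,0],"gripper":0},{"offset":[0,1,8],"delta_rot":[0,0,0],"gripper":0},{"offset":[0,4,7],"delta_rot":[0,0,0],"gripper":0},{"offset":[0,5,7],"delta_rot":[0,0,0],"gripper":0},{"offset":[0,0,0],"delta_rot":[0,0,0],"gripper":0}]';python3 -c "
from h import *
loc()"; python3 -m crank '[{"offset":[0,5,8],"delta_rot":[0,0,0],"gripper":0},{"offset":[0,5,8],"delta_rot":[0,0,0],"gripper":0},{"offset":[0,4,8],"delta_rot":[0,0,0],"gripper":0},{"offset":[0,3,7],"delta_rot":[0,0,0],"gripper":0},{"offset":[0,0,0],"delta_rot":[0,0,0],"gripper":0},{"offset":[0,0,0],"delta_rot":[0,0,0],"gripper":0}]';python3 -c "
from h import *
loc()"; python3 snap.py wrist w20
```

```text
clock: 22.4
position: [560.7, 96.1, 162.2]
tcp_rot: [179.5, -0.0, 95.1]
ft_force: [2.8, 0.2, 2.0]
width: -0.004
local [  20.  -108.4  162.2] rot [ 1.7954e+02 -1.0000e-02  9.5130e+01] F [2.8 0.2 2. ] t 22.4 w -0.0
clock: 22.9
position: [574.9, 97.4, 128.0]
tcp_rot: [-179.9, -0.0, 95.1]
ft_force: [0.6, 0.3, -0.8]
width: 0.004
local [  34.2 -108.3  128. ] rot [-1.7986e+02 -1.0000e-02  9.5140e+01] F [ 0.6  0.3 -0.8] t 22.9 w 0.0
```

View pics/w20.png

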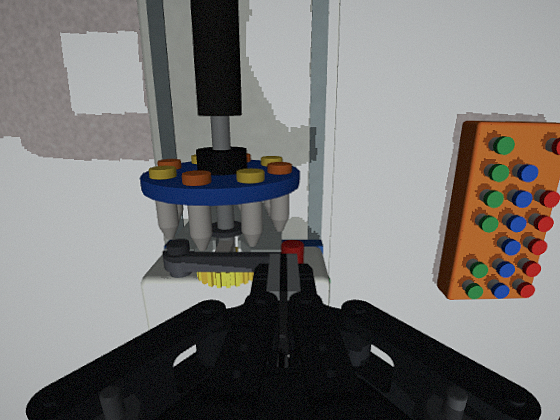

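```bash
python3 -m crank '[{"offset":[0,2,1],"delta_rot":[0,0,0],"gripper":0},{"offset":[0,1,1],"delta_rot":[0,0,0],"gripper":0},{"offset":[0,0,1],"delta_rot":[0,0,0],"gripper":0},{"offset":[0,0,0],"delta_rot":[0,0,0],"gripper":0},{"offset":[0,0,0],"delta_rot":[0,0,0],"gripper":0}]';python3 -c "
from h import *
loc()"
```

```text
clock: 23.37
position: [578.5, 97.8, 126.8]
tcp_rot: [180.0, -0.0, 95.1]
ft_force: [-1.6, 1.1, 4.0]
width: -0.002
local [  37.8 -108.3  126.8] rot [ 1.7997e+02 -1.0000e-02  9.5140e+01] F [-1.6  1.1  4. ] t 23.37 w -0.0
```

```bash
python3 -m crank '[{"offset":[0,0,1],"delta_rot":[0,0,0],"gripper":0},{"offset":[0,0,0.5],"delta_rot":[0,0,0],"gripper":0},{"offset":[0,0,0],"delta_rot":[0,0,0],"gripper":0}]';python3 -m crank '[{"offset":[0,0,-10],"delta_rot":[0,0,0],"gripper":0},{"offset":[0,0,-25],"delta_rot":[0,0,0],"gripper":0},{"offset":[0,0,-35],"delta_rot":[0,0,0],"gripper":0.3},{"offset":[0,0,-25],"delta_rot":[0,0,0],"gripper":0.7},{"offset":[0,0,-15],"delta_rot":[0,0,0],"gripper":1},{"offset":[0,0,0],"delta_rot":[0,0,0],"gripper":1},{"offset":[0,0,0],"delta_rot":[0,0,0],"gripper":1}]';python3 -c "
from h import *
loc()"; python3 snap.py wrist w21; python3 snap.py side s21 200 180 310 330 4
```

```text
clock: 23.62
position: [578.6, 97.8, 126.5]
tcp_rot: [179.9, -0.0, 95.1]
ft_force: [-4.3, -0.8, 8.9]
width: 0.001
clock: 24.2
position: [578.7, 97.8, 235.4]
tcp_rot: [179.9, -0.0, 95.1]
ft_force: [-0.3, 0.7, -1.1]
width: 0.71
local [  38.  -108.3  235.4] rot [ 1.7991e+02 -1.0000e-02  9.5140e+01] F [-0.3  0.7 -1.1] t 24.2 w 0.71
```

View pics/w21.png

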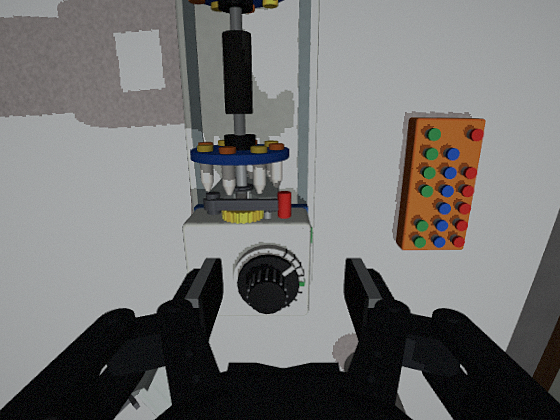

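View pics/s21z.png

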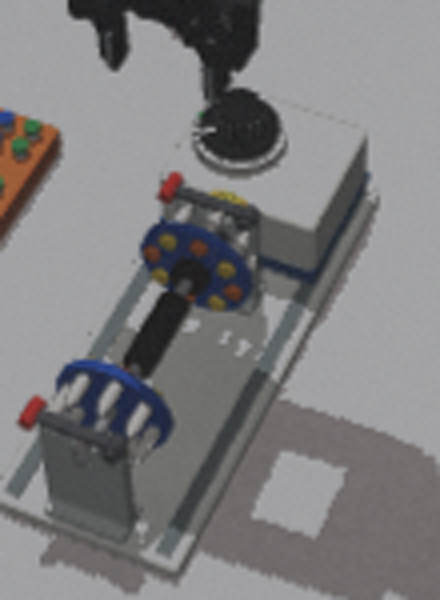

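```bash
python3 -c "
import cv2
a=cv2.imread('pics/w21.png')
cv2.imwrite('pics/w21a.png',cv2.resize(a[235:325,220:320],None,fx=6.5,fy=6.5,interpolation=cv2.INTER_CUBIC))"
```

```text
(no output)
```

View pics/w21a.png

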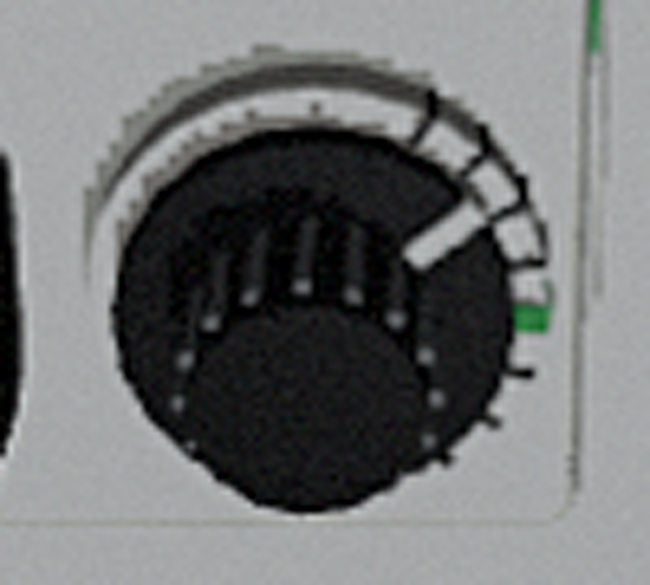

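```bash
cat > m6.py <<'E'
from h import *; import pickle
W=pickle.load(open("pics/w21.pkl","rb")); u=lambda x,y:(220+x/6.5,235+y/6.5)
def circ(pts,z):
    Q=np.array([atz(W,u(*p),z)[:2] for p in pts]); f=lambda v:np.hypot(*(Q-v[:2]).T)-v[2]
    r=least_squares(f,[570,10,30]); return r.x,np.round(r.fun,1)
for z in (104,106,108): print(z,circ([(115,310),(130,235),(175,170),(240,138),(310,128),(390,145),(460,190),(513,300)],z))
print("knob",circ([(178,400),(437,400),(310,512),(230,480),(390,480)],131))
c,_=circ([(115,310),(130,235),(175,170),(240,138),(310,128),(390,145),(460,190),(513,300)],107)
def ang(P): d=P[:2]-c[:2]; return np.degrees(np.arctan2(d[1],d[0])),np.hypot(*d)
print("ptr tip",ang(atz(W,u(481,208),108)),"ptr in",ang(atz(W,u(415,258),108)))
for z in (96,100,104): print("green",z,ang(atz(W,u(530,317),z)),"inner",ang(atz(W,u(514,317),z)))
E
python3 m6.py
```

```text
104 (array([571.05204487,  10.43239651,  30.61344257]), array([-0.1, -0.3,  0.5,  0.2,  0. , -0.3, -0.3,  0.3]))
106 (array([571.05164419,  11.63214663,  30.39085835]), array([-0.1, -0.3,  0.5,  0.2,  0. , -0.3, -0.3,  0.3]))
108 (array([571.05124378,  12.83189641,  30.16827435]), array([-0.1, -0.3,  0.5,  0.2,  0. , -0.3, -0.3,  0.3]))
knob (array([571.4638403 ,  11.92143412,  18.19318018]), array([ 0.2,  0.1,  0.7, -0.5, -0.4]))
ptr tip (np.float64(39.74852609431054), np.float64(30.94940418285384)) ptr in (np.float64(35.557488905343405), np.float64(18.127248576377347))
green 96 (np.float64(-8.504352889625874), np.float64(34.932600344689654)) inner (np.float64(-9.54947885741747), np.float64(32.46562547606365))
green 100 (np.float64(-4.67749548659998), np.float64(34.17335658371222)) inner (np.float64(-5.436194277816294), np.float64(31.705167495704643))
green 104 (np.float64(-0.6954236842226887), np.float64(33.57305339788007)) inner (np.float64(-1.1441172074102046), np.float64(31.115599105673414))
```

```bash
cat >> m6.py <<'E'
print('---')
for z in (92,94,96,98,100):
    r=[ang(atz(W,u(*p),z)) for p in [(433,92),(484,128),(522,185),(546,240),(550,317),(535,373),(500,425),(450,462)]]
    print(z,np.round(r,1).tolist())
E
sed -i 's/^c,_=.*/c=np.array([571.3,11.9])/' m6.py; python3 m6.py | sed -n '/---/,$p'
```

```text
---
92 [[63.4, 34.7], [46.8, 35.1], [27.7, 35.0], [10.9, 36.5], [-10.3, 38.6], [-25.5, 40.7], [-40.9, 42.5], [-55.4, 43.3]]
94 [[64.2, 35.4], [48.0, 35.7], [29.3, 35.3], [12.7, 36.4], [-8.7, 38.2], [-24.0, 39.9], [-39.7, 41.4], [-54.5, 42.1]]
96 [[65.0, 36.2], [49.2, 36.3], [30.9, 35.6], [14.4, 36.5], [-6.9, 37.7], [-22.5, 39.2], [-38.5, 40.4], [-53.6, 40.8]]
98 [[65.7, 37.0], [50.4, 36.9], [32.5, 36.0], [16.2, 36.5], [-5.2, 37.4], [-20.9, 38.5], [-37.2, 39.4], [-52.6, 39.6]]
100 [[66.5, 37.8], [51.6, 37.6], [34.1, 36.3], [17.9, 36.6], [-3.4, 37.0], [-19.2, 37.8], [-35.8, 38.4], [-51.6, 38.4]]
```

```bash
python3 -m crank '[{"offset":[-20,0,0],"delta_rot":[0,0,0],"gripper":1},{"offset":[-36,-2,0],"delta_rot":[0,0,0],"gripper":1},{"offset":[-38,-4,10],"delta_rot":[0,0,0],"gripper":1},{"offset":[-36,-4,10],"delta_rot":[0,0,0],"gripper":1},{"offset":[-24,-3,10],"delta_rot":[0,0,0],"gripper":1},{"offset":[-10,-2,5],"delta_rot":[0,0,0],"gripper":1},{"offset":[0,0,0],"delta_rot":[0,0,0],"gripper":1},{"offset":[0,0,0],"delta_rot":[0,0,0],"gripper":1}]';python3 -m crank '[{"offset":[0,0,0],"delta_rot":[0,0,0],"gripper":1}]'; python3 snap.py wrist w22 230 250 340 350 6; python3 -c "
from h import *
print(cam('wrist')['T'][:3,3])"
```

```text
clock: 24.97
position: [577.8, -66.4, 198.9]
tcp_rot: [-179.9, -0.1, 95.1]
ft_force: [0.2, 0.4, 0.2]
width: 0.998
clock: 25.05
position: [578.4, -65.5, 200.1]
tcp_rot: [180.0, -0.0, 95.2]
ft_force: [-0.8, 1.2, 0.6]
width: 1.003
[570.76284624  12.23327771 344.12672281]
```

View pics/w22.png

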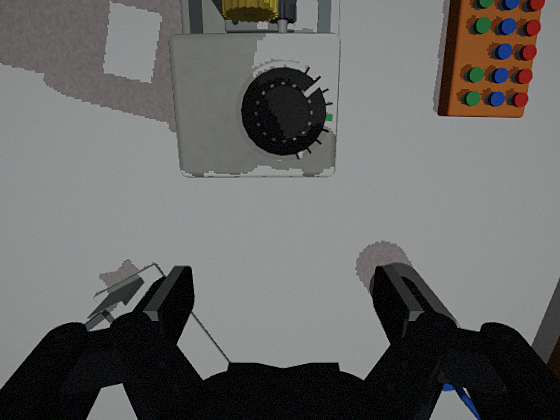

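View pics/w22z.png

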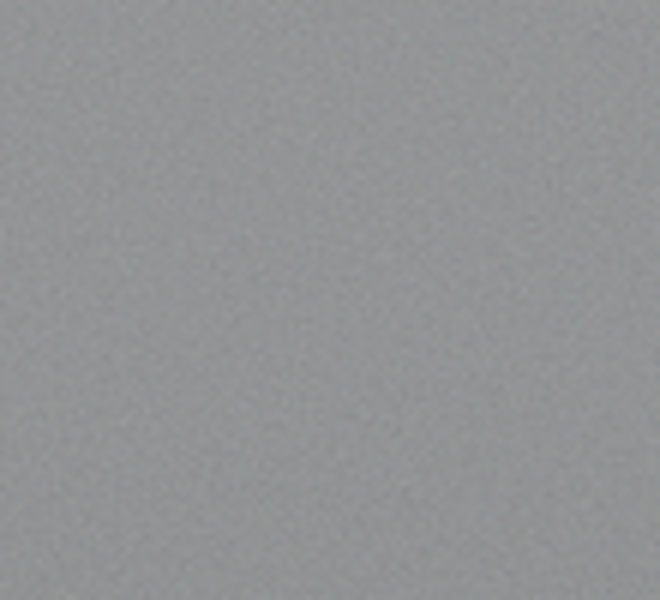

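```bash
python3 -c "
import cv2
a=cv2.imread('pics/w22.png')
cv2.imwrite('pics/w22a.png',cv2.resize(a[55:165,230:350],None,fx=6,fy=5.4,interpolation=cv2.INTER_CUBIC))"
```

```text
(no output)
```

View pics/w22a.png

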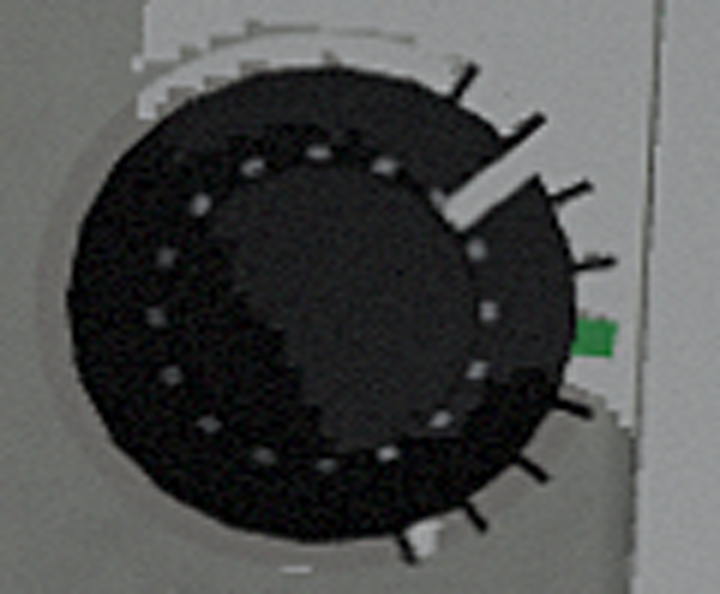

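Run:
```python
from h import *; import pickle
W=pickle.load(open("pics/w22.pkl","rb")); u=lambda x,y:(230+x/6,55+y/5.4)
pts=[(70,305),(575,310),(322,67),(322,541),(112,165),(110,435),(548,200)]
Q=np.array([atz(W,u(*p),107)[:2] for p in pts]); r=least_squares(lambda v:np.hypot(*(Q-v[:2]).T)-v[2],[571,12,31]);print(r.x,np.round(r.fun,1))
pts=[(320,152),(155,317),(489,311),(327,465),(201,204),(478,248),(388,453),(210,424)]
Q=np.array([atz(W,u(*p),131)[:2] for p in pts]); k=least_squares(lambda v:np.hypot(*(Q-v[:2]).T)-v[2],[571,12,31]);print("knob",k.x,np.round(k.fun,1))
for c in (r.x,k.x):
  a=lambda p,z:np.round([np.degrees(np.arctan2(*(atz(W,u(*p),z)[:2]-c[:2])[::-1])),np.hypot(*(atz(W,u(*p),z)[:2]-c[:2]))],1).tolist()
  print("ptr",a((530,157),108),a((455,212),108),"green",a((597,338),99),"ticks",[a(p,99) for p in [(474,68),(540,120),(590,185),(613,262),(590,410),(545,478),(483,528),(408,558)]])
```

```text
[571.26601273  10.57386492  30.76497041] [-0.3  0.1 -0.   0.1  0.3  0.  -0.1]
knob [571.42659853  10.65425845  18.23784223] [ 0.1  0.1 -0.1 -0.  -0.2  0.1  0.  -0. ]
ptr [43.7, 31.5] [43.8, 20.4] green [-0.6, 35.0] ticks [[64.9, 36.6], [48.4, 36.6], [32.0, 37.1], [15.6, 37.0], [-16.1, 36.8], [-33.3, 36.9], [-49.8, 36.7], [-66.5, 36.2]]
ptr [43.8, 31.4] [44.0, 20.2] green [-0.7, 34.8] ticks [[65.0, 36.5], [48.5, 36.5], [32.0, 36.9], [15.5, 36.8], [-16.3, 36.7], [-33.5, 36.8], [-50.1, 36.7], [-66.8, 36.2]]
```

```bash
python3 -m crank '[{"offset":[15,0,0],"delta_rot":[0,0,0],"gripper":1},{"offset":[28,0,0],"delta_rot":[0,0,0],"gripper":1},{"offset":[22,0,0],"delta_rot":[0,0,0],"gripper":1},{"offset":[11,0,0],"delta_rot":[0,0,0],"gripper":1},{"offset":[0,0,0],"delta_rot":[0,0,0],"gripper":1},{"offset":[0,0,0],"delta_rot":[0,0,0],"gripper":1}]'; python3 -c "
from h import *
goto([571.4,10.8,112],95.1)"
```

```text
clock: 25.6
position: [571.5, 9.4, 200.3]
tcp_rot: [180.0, 0.0, 95.3]
ft_force: [0.8, -0.9, -0.1]
width: 1.001
offset [ 1.5 -0.  88.3] len 88.3 drot [0.0007 0.0004 0.0026] q [-3. 11. 75. -0. 94. -8.] t 25.6
```

```bash
python3 -m crank '[{"offset":[0,0,15],"delta_rot":[0,0,0],"gripper":1},{"offset":[0,0,25],"delta_rot":[0,0,0],"gripper":1},{"offset":[0,0,25],"delta_rot":[0,0,0],"gripper":0.8},{"offset":[0,0,13],"delta_rot":[0,0,0],"gripper":0.7},{"offset":[0,0,6],"delta_rot":[0,0,0],"gripper":0.65},{"offset":[0,0,0],"delta_rot":[0,0,0],"gripper":0.6},{"offset":[0,0,0],"delta_rot":[0,0,0],"gripper":0.6},{"offset":[0,0,0],"delta_rot":[0,0,0],"gripper":0.6}]'; python3 -c "
from h import *
goto([571.4,10.8,112],95.1)"; python3 snap.py wrist w23;python3 snap.py side s23 200 160 310 310 4
```

```text
clock: 26.27
position: [572.3, 8.5, 117.8]
tcp_rot: [179.8, 0.0, 95.1]
ft_force: [0.1, 0.5, 0.7]
width: 0.602
offset [ 2.3 -0.7  5.8] len 6.3 drot [0.003  0.0004 0.0005] q [-3. 14. 81.  0. 85. -8.] t 26.2667
```

View pics/w23.png

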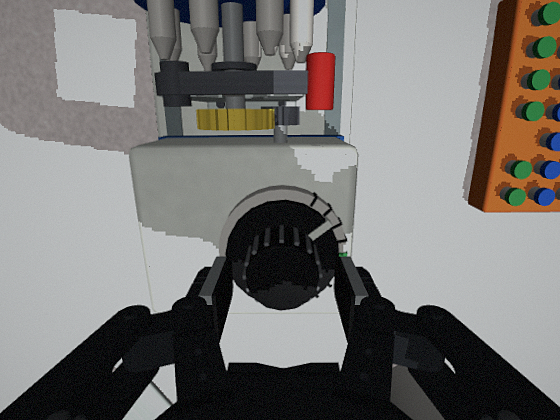

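View pics/s23z.png

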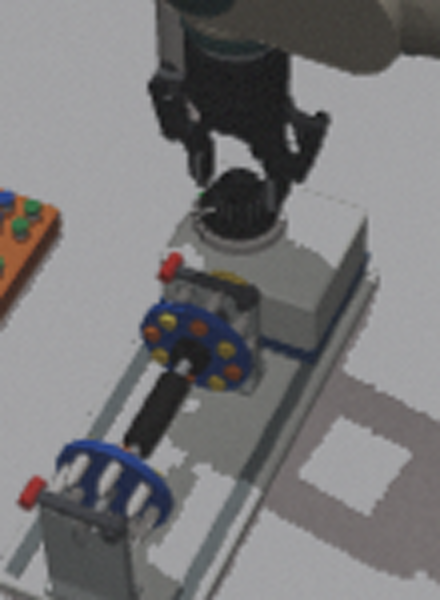

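```bash
python3 -m crank '[{"offset":[1.5,-0.4,2],"delta_rot":[0,0,0],"gripper":0.6},{"offset":[0.5,0,2],"delta_rot":[0,0,0],"gripper":0.5},{"offset":[0,0,0],"delta_rot":[0,0,0],"gripper":0.45},{"offset":[0,0,0],"delta_rot":[0,0,0],"gripper":0.4},{"offset":[0,0,0],"delta_rot":[0,0,0],"gripper":0.3},{"offset":[0,0,0],"delta_rot":[0,0,0],"gripper":0.2},{"offset":[0,0,0],"delta_rot":[0,0,0],"gripper":0.2}]'; python3 -c "
from h import *
goto([571.4,10.8,112],95.1)"; python3 snap.py wrist w24
```

```text
clock: 26.95
position: [571.5, 11.0, 112.3]
tcp_rot: [179.9, -0.0, 95.2]
ft_force: [5.8, 2.4, -0.5]
width: 0.392
offset [-0.2 -0.1  0.3] len 0.4 drot [ 0.0022 -0.0003  0.001 ] q [-3. 14. 82.  0. 84. -8.] t 26.95
```

View pics/w24.png

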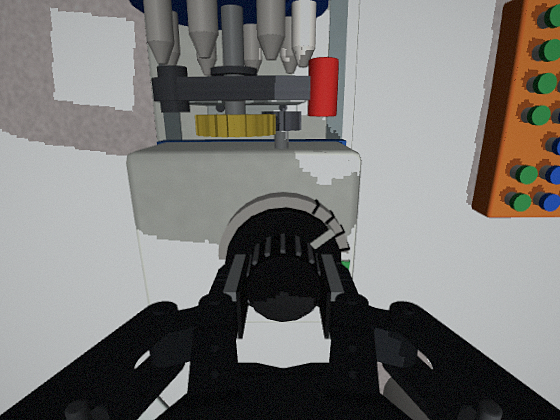

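```bash
python3 -m crank '[{"offset":[0,0,0],"delta_rot":[0,0,0.05],"gripper":0.2},{"offset":[0,0,0],"delta_rot":[0,0,0.1],"gripper":0.2},{"offset":[0,0,0],"delta_rot":[0,0,0.11],"gripper":0.2},{"offset":[0,0,0],"delta_rot":[0,0,0.11],"gripper":0.2},{"offset":[0,0,0],"delta_rot":[0,0,0.11],"gripper":0.2},{"offset":[0,0,0],"delta_rot":[0,0,0.1],"gripper":0.2},{"offset":[0,0,0],"delta_rot":[0,0,0],"gripper":0.2},{"offset":[0,0,0],"delta_rot":[0,0,0],"gripper":0.2}]';python3 -m crank '[{"offset":[0,0,0],"delta_rot":[0,0,0.1],"gripper":0.2},{"offset":[0,0,0],"delta_rot":[0,0,0.07],"gripper":0.2},{"offset":[0,0,0],"delta_rot":[0,0,0.027],"gripper":0.2},{"offset":[0,0,0],"delta_rot":[0,0,0],"gripper":0.2},{"offset":[0,0,0],"delta_rot":[0,0,0],"gripper":0.2},{"offset":[0,0,0],"delta_rot":[0,0,0],"gripper":0.2}]'; python3 snap.py wrist w25; python3 snap.py top t25 240 180 320 260 7
```

```text
clock: 27.67
position: [571.9, 10.9, 112.3]
tcp_rot: [179.9, -0.1, 61.9]
ft_force: [7.6, 2.0, -1.3]
width: 0.395
clock: 28.17
position: [571.9, 10.9, 112.3]
tcp_rot: [179.9, -0.1, 50.6]
ft_force: [8.6, 1.1, -1.9]
width: 0.389
```

View pics/w25.png

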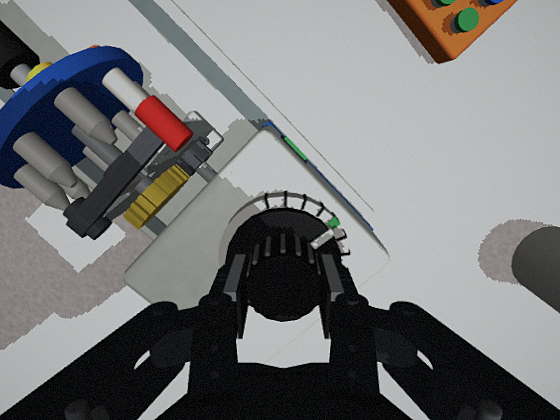

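Run:
```python
from h import *; import pickle
W=pickle.load(open("pics/w25.pkl","rb"))
a=cv2.imread("pics/w25.png"); cv2.imwrite("pics/w25a.png",cv2.resize(a[180:280,230:370],None,fx=5.5,fy=5.5,interpolation=cv2.INTER_CUBIC))
c=np.array([571.4,10.8]);cc=lambda d,r,z:[c[0]+r*np.cos(np.radians(d)),c[1]+r*np.sin(np.radians(d)),z]
f=lambda P:np.round((proj(W,P)[0]-[230,180])*5.5)
for d in (-12,-6,-0.7,4,8): print(d,"tip",f(cc(d,31,108)),"in",f(cc(d,20.3,108)),"green",f(cc(d,34.9,99)))
```

```text
-12 tip [590. 329.] in [486. 378.] green [610. 276.]
-6 tip [574. 302.] in [476. 360.] green [593. 246.]
-0.7 tip [557. 279.] in [464. 345.] green [575. 221.]
4 tip [540. 259.] in [453. 333.] green [557. 200.]
8 tip [524. 244.] in [443. 323.] green [540. 183.]
```

View pics/w25a.png

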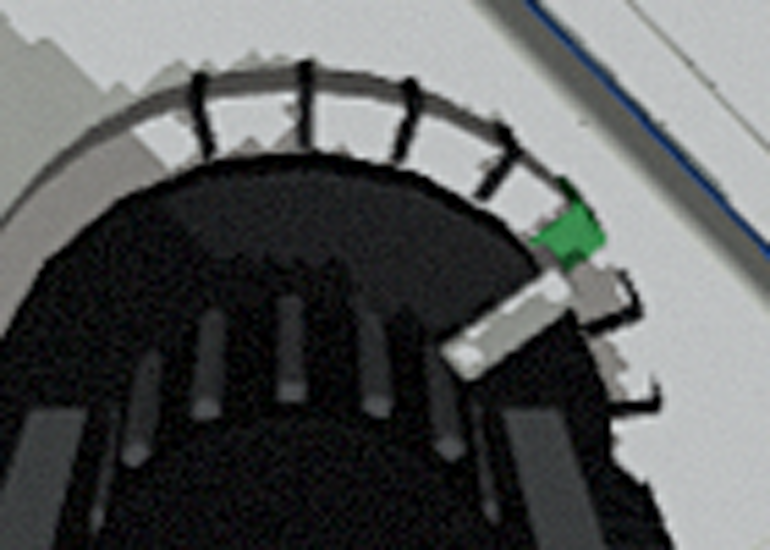

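```bash
python3 -m crank '[{"offset":[0,0,0],"delta_rot":[0,0,0],"gripper":0.42},{"offset":[0,0,0],"delta_rot":[0,0,0],"gripper":0.5},{"offset":[0,0,0],"delta_rot":[0,0,0],"gripper":0.6},{"offset":[0,0,0],"delta_rot":[0,0,0],"gripper":0.65},{"offset":[0,0,0],"delta_rot":[0,0,0],"gripper":0.65},{"offset":[0,0,-8],"delta_rot":[0,0,0],"gripper":0.65},{"offset":[0,0,-25],"delta_rot":[0,0,0],"gripper":0.65},{"offset":[0,0,-35],"delta_rot":[0,0,0],"gripper":0.65}]';python3 -m crank '[{"offset":[0,0,-25],"delta_rot":[0,0,0],"gripper":0.65},{"offset":[-20,0,0],"delta_rot":[0,0,0],"gripper":0.65},{"offset":[-33,0,0],"delta_rot":[0,0,0],"gripper":0.65},{"offset":[-25,0,0],"delta_rot":[0,0,0],"gripper":0.65},{"offset":[0,0,0],"delta_rot":[0,0,0],"gripper":0.65},{"offset":[0,0,0],"delta_rot":[0,0,0],"gripper":0.65},{"offset":[0,0,0],"delta_rot":[0,0,0],"gripper":0.65}]'; python3 snap.py wrist w26 225 55 345 165 6; python3 -c "
from h import *
print(cam('wrist')['T'][:3,3])"
```

```text
clock: 28.93
position: [569.0, 10.8, 177.9]
tcp_rot: [-179.7, 0.2, 50.6]
ft_force: [0.7, -0.2, 0.3]
width: 0.647
clock: 29.52
position: [521.6, -49.3, 205.5]
tcp_rot: [180.0, -0.0, 50.6]
ft_force: [-0.2, 0.1, 0.3]
width: 0.652
[570.2173519   11.32843325 348.96214991]
```

View pics/w26z.png

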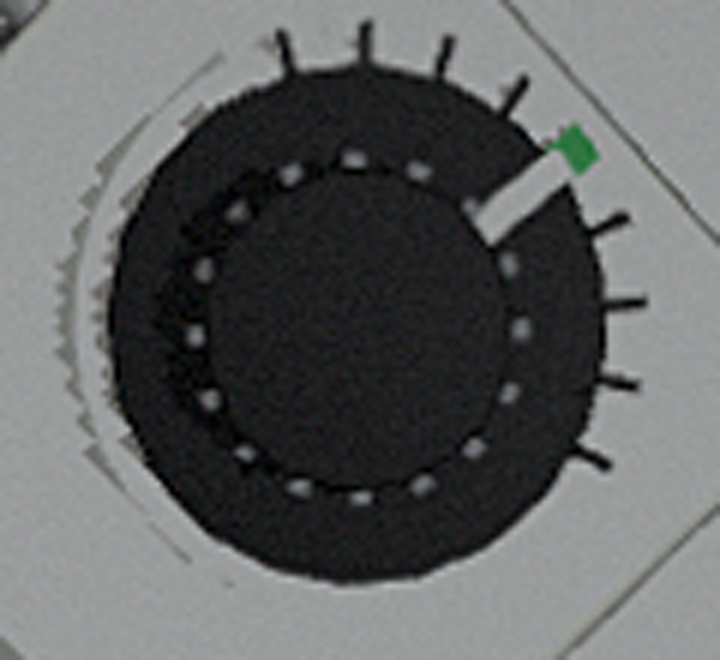

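View pics/w26.png

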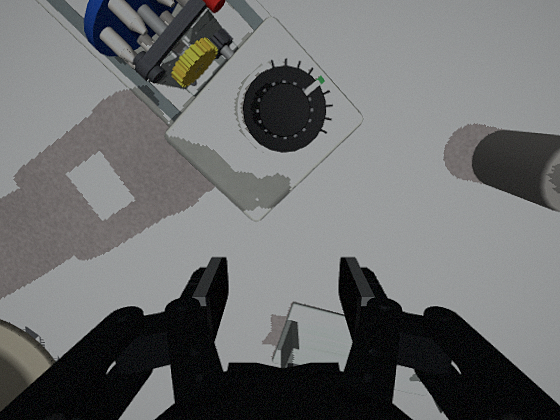

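Run:
```python
from h import *; import pickle
W=pickle.load(open("pics/w26.pkl","rb")); u=lambda x,y:(225+x/6,55+y/6)
im=cv2.imread("pics/w26.png"); z=cv2.resize(im[55:165,225:345],None,fx=6,fy=6,interpolation=cv2.INTER_CUBIC).astype(int)
b,g,r_=z[...,0],z[...,1],z[...,2]
ys,xs=np.nonzero((g-r_>40)&(g-b>20)); G=(xs.mean(),ys.mean())
yy,xx=np.mgrid[:z.shape[0],:z.shape[1]]
m=(z.sum(2)>300)&(xx>455)&(xx<575)&(yy>140)&(yy<255)&~((g-r_>25))
n,l,s,c=cv2.connectedComponentsWithStats(m.astype(np.uint8)); k=l[200,520]; P=c[k]; print("green",G,"ptr centroid",P,s[k])
pts=[(111,325),(603,300),(358,67),(358,580),(180,165),(170,490),(545,480)]
Q=np.array([atz(W,u(*p),107)[:2] for p in pts]); r=least_squares(lambda v:np.hypot(*(Q-v[:2]).T)-v[2],[571,12,31]);print(r.x,np.round(r.fun,1))
a=lambda p,zz:np.round([np.degrees(np.arctan2(*(atz(W,u(*p),zz)[:2]-r.x[:2])[::-1])),np.hypot(*(atz(W,u(*p),zz)[:2]-r.x[:2]))],1).tolist()
print("ptr",a((560,165),108),a((485,228),108),a(P,108),"green",a(G,99),"ticks",[a(p,99)[0] for p in [(281,33),(366,25),(448,40),(521,82),(627,218),(645,302),(637,384),(608,465)]])
```

```text
green (np.float64(575.9657142857143), np.float64(148.50285714285715)) ptr centroid [522.26007605 195.2365019 ] [ 466  151  109   93 3945]
[571.11533756  10.15677638  30.20722432] [ 0.4  0.3  0.6  0.2 -1.   0.2 -0.6]
ptr [-0.5, 31.3] [-0.6, 19.8] [-0.3, 25.6] green [-0.1, 35.2] ticks [65.4, 49.0, 33.0, 16.7, -16.8, -33.2, -49.1, -66.1]
```

```bash
python3 snap.py side s27 195 180 310 330 4; python3 snap.py top t27 145 170 315 270 4.7
```

```text
(no output)
```

View pics/s27z.png

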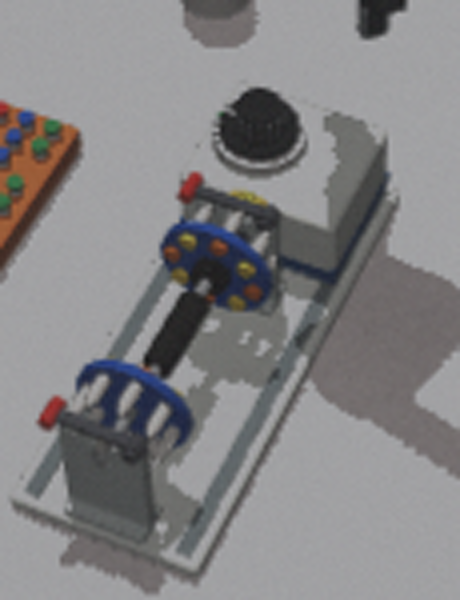

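View pics/t27z.png

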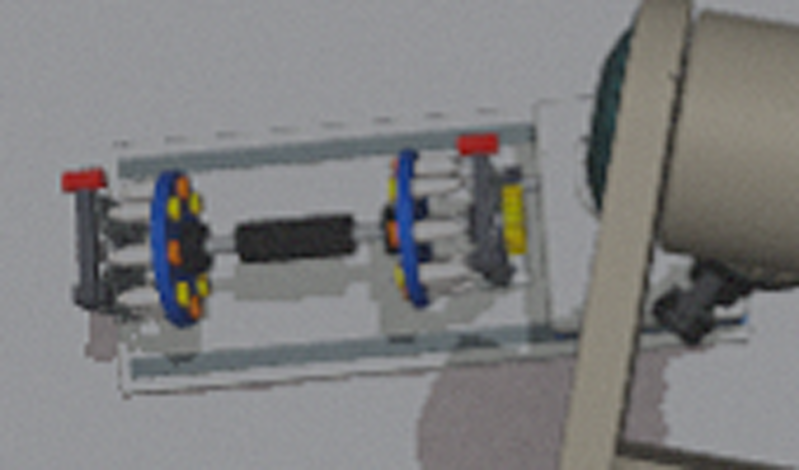

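Run:
```python
from h import *
print(ticket.hand_in())
```

```text
the job is handed in; nothing more can be done
None
```

I mounted the carousel in the rotator, folded both keepers down, set the dial to the green mark and handed the job in at about 30 s of the 67 s allowed. The hand-in gives no verdict.

- **Carousel:** I gripped it by the sleeve, lifted it clear of the stand and lowered it with the geared end at the drive housing. The first contact was gentle, and the peak upward force was about 10 N. The wrist moment fitted both journals bearing evenly. The wrist height at contact put the axle about 1 mm above the nominal 95 mm, which is within my grip-height error. The carousel did not move visibly when I released it.
- **Keepers:** I closed the idler keeper first, then the drive one. Each was pressed to its stop, at fingertip heights of 126.3 mm and 126.5 mm against an expected 127 mm. The final camera views show both level over the slots. Two pushes were harder than planned: the idler fold read about 15 N, and the drive push about 25 N at the fingertips. Both eased off, and both are below the 40 N and 120 N limits.
- **Dial:** I turned it clockwise by 44.5°. Looking straight down afterwards, the pointer measured −0.4° and the green mark −0.1°, so they agree to within about 0.5°.
- **Loose objects:** I did not knowingly touch the bottle, jar or rack. The rack looked in place in the last pictures, but I did not measure any of the three at the end.

The last readings showed no contact force on the gripper, which was open and clear of everything.

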